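# Complete the sample tray of pastry cases

## Robot

A 6-joint arm with a two-finger parallel gripper is mounted at the origin on the work surface. World frame = base frame: x ahead of the robot, y to its left, z up, the work surface at z = 0. Lengths are in m, angles in rad, forces in N, time in s.
With the tool pointing down it reaches from about 0.25 to 0.775 m from the base axis. Payload 4 kg.
Tool frame: the origin (TCP) lies midway between the tips of the shut fingers; the grasp point (between the pads) lies 19 mm behind it (robot.tcp_to_grasp is the distance from the TCP to the grasp point, in m); x points along the fingers, y is the direction in which the jaws open and shut, and the axes are right-handed (so a half turn about x gives the same grasp; the last joint's range is limited). The gripper opens to 94 mm and grips with 3 to 60 N. Pads are 16 mm wide; open, the fingers measure 119 mm over their backs; the gripper's body (75 mm by 177 mm) begins 78 mm behind the grasp point.
Start: joints at [1.232, 0.087, 1.371, -0, 1.684, -0.103], TCP at [0.129, 0.535, 0.206] pointing down, gripper open.
Joint ranges: [-3.1, 3.1], [-0.76, 2.03], [0.27, 2.55], [-1.08, 4.22], [0.17, 2.65], [-2.57, 2.57]. Speed limits (rad/s): [2.79, 2.79, 3.14, 3.14, 3.14, 3.14].

## Interface

Orientations are given as [roll, pitch, yaw] about the fixed x, y, z axes, in that order (R = Rz(yaw) Ry(pitch) Rx(roll)).
In Python, from bench import robot gives the robot as it stands.
- The arm moves only by the tool send_rows, never from a script. Its argument "increments" is a list of rows, each a list of 5 numbers: the opening, from -1 (shut) to 1 (fully open), so that 0 is half open, then the shift along the tool's x, y, z in m, then the turn about the tool's x in rad. In form: [[hand, tx, ty, tz, roll], ...]. A call has 1 to 5 rows; each row is the pose to reach, as a shift and turn from the pose commanded when the call began, along the tool's axes at that moment; what a row does not reach only later rows make up. A row lasts 1/12 s, in which the tool goes at most 41.7 mm and 7.16 degrees, less where a joint would pass 70% of its speed; a pose out of reach is approached as far as the arm can. A call with a gripper value outside its range is refused whole. The fingers move at their own pace and stop on an object; the grip force is fixed at half the most. Time passes only in rows, so rows that repeat a pose let the fingers close. It gives the time, the measured TCP pose, the force and the opening at its end, in the units of the state.
- robot.get_obs(): the state, without advancing time (a new reading comes with each control period).
- robot.snapshot(name): name is "side" or "top" or "wrist"; returns a dict with "image" (400x640x3 uint8, red, green, blue), "intrinsics" (3x3 intrinsics, pixels), "world_from_camera" (4x4, takes a point from camera to world coordinates). Camera axes: x right, y down, z forward; pixel columns grow to the right and rows downward; lengths in m; the calibration is good to about 2 mm. A picture is of the moment at which its call begins. There is no depth.
- robot.close_job(): hands the job in, once; it reports no verdict.
The state is a dict: "time": time; "joint_positions": joint angles; "qvel": joint speeds; "joint_torque": joint torques, N m; "tool_pos": TCP position; "ee_rot": TCP orientation; "wrist_force": force on the tool from outside, world axes, zero at the start; "wrist_torque": the same for the moment, N m; "width": finger opening in m.
Only numpy, scipy, OpenCV 4.12 (cv2) and the standard library are available. Lean on these libraries where they do the work, as an engineer would, in place of code of your own. Each camera call takes 0.05 s, during which the arm holds its last target.

## Task

Complete the white tray with the four loose pieces from the baking sheet, so that it shows three straight rows of three, evenly spaced: the bouchée case goes between the two lidded bouchées, with the loose lid centred on top of it so that its hole is covered; the boat-shaped shell goes at the left end of the boat row, pointing along the row like the others; the square shell goes at the right end of the square row, squared up with the others (left and right as seen from the robot). Leave everything upright and at rest, and do not press on or knock the pastries already packed.

Things in the scene. Friction and masses are not known exactly. Their poses are not given: they have to be found in the camera images.
- case_mid (a point): loose bouchée case of crisp golden puff pastry: an upright round case 52 mm in diameter and 36 mm high with thick walls and a round hole 28 mm wide and 24 mm deep in its top; 30 g. Point at its centre, 18 mm above its underside; z up; rests flat on the baking sheet at the start (sheet top 3 mm above the bench, rim 10 mm high)
- cap_mid (a point): loose lid of the bouchée: a solid flat pastry disc 42 mm in diameter, 9 mm thick at its upright edge, 11 mm in the middle, with a scored lattice on top; 12 g. Point at its centre, 5 mm above its underside; z up; rests flat on the baking sheet at the start (sheet top 3 mm above the bench, rim 10 mm high)
- boat_mid (a point): loose boat-shaped shell (open, pointed at both ends), 80 mm long (its x axis), 40 mm wide in the middle (y axis), 18 mm high, upright walls 4 mm thick, the middle 22 mm of each side straight and parallel to x; 22 g. Point at its centre, 9 mm above its underside; z up; rests flat on the baking sheet at the start (sheet top 3 mm above the bench, rim 10 mm high)
- square_mid (a point): loose square tartlet shell (open), 50 x 50 mm (sides along its x and y axes), 20 mm high, upright walls 4 mm thick; 25 g. Point at its centre, 10 mm above its underside; z up; rests flat on the baking sheet at the start (sheet top 3 mm above the bench, rim 10 mm high)
- case_row_gap (a point): a row of three places 100 mm apart, running left-right in the white tray, with a bouchée like the loose one, its lid on (47 mm high in all), at the left and at the right end, the middle place empty. This point lies on the tray's floor (5 mm above the bench) at the centre of the empty place; its y axis runs along the row to the left, x away from the robot across the rows, z up. The packed pieces do not move
- boat_row_gap (a point): a row of three places 100 mm apart, running left-right in the white tray, with boat-shaped shells lying along the row in the middle and at the right end, the left place empty. This point lies on the tray's floor (5 mm above the bench) at the centre of the empty place; its y axis runs along the row to the left, x away from the robot across the rows, z up. The packed pieces do not move
- square_row_gap (a point): a row of three places 100 mm apart, running left-right in the white tray, with square shells, sides along the row, in the middle and at the left end, the right place empty. This point lies on the tray's floor (5 mm above the bench) at the centre of the empty place; its y axis runs along the row to the left, x away from the robot across the rows, z up. The packed pieces do not move
- tray: white plastic tray, open on top, 300 mm (its x, away from the robot) by 400 mm (its y, to the left), 50 mm high, walls and floor 5 mm thick; fixed on the bench. It holds the three rows, 85 mm apart, the middle row over its centre. Origin at the centre of its underside. It may stand to the robot's left or right
There are look-alikes about, which are no part of the job. What is meant by the part that bears boat_mid is not black, and is the smaller of those in its own colour.

How it is judged:
By the outcome, as a careful person would: the job done as asked, in the order asked, and still so for the second after the job is handed in, with the robot touching nothing.
It also fails if it takes over 104 s, if anything falls off the work surface, if the arm or the gripper's body presses on something with over 40 N, if the wrist force passes 120 N, or if a joint passes its speed limit or range.

## Working session

There is one attempt and no reset: what is moved stays moved. The work goes in short steps, Python scripts to look and compute and a tool call to move; the robot and the scene stay as the last step left them, time stands still between calls to the robot, and variables do not carry over. Pictures are saved under pics/ and viewed, and the job is handed in when it is done.

Besides the shell and the picture viewer there is one more tool, called after ">>>" in YAML: its name, and indented under it one key for each argument. send_rows: Moves the arm, as the interface text tells. Its arguments: {"type":"object","properties":{"increments":{"type":"array"}},"required":["increments"]}

```bash
ls; mkdir -p pics; python3 - <<'E'
from bench import robot
import cv2,numpy as np
o=robot.get_obs(); print(o)
for n in ["top","side","wrist"]:
    s=robot.snapshot(n); cv2.imwrite(f"pics/{n}0.png",s["image"][:,:,::-1]); np.savez(f"pics/{n}0.npz",**s)
    print(n,s["intrinsics"].round(1).tolist(),s["world_from_camera"].round(3).tolist())
E
```

```text
pics
{'time': 0.0, 'joint_positions': array([ 1.23190779e+00,  8.79484230e-02,  1.37222133e+00, -1.38218574e-05,
        1.68357796e+00, -1.03104832e-01]), 'qvel': array([-0.00016585, -0.00144611, -0.00020252,  0.00020086,  0.00139344,
        0.00029843]), 'joint_torque': array([-1.65475521e-03, -3.40181530e+01, -3.02419138e+01,  7.13480450e-02,
        3.31476994e-02, -1.74158745e-04]), 'tool_pos': array([0.12831641, 0.53427407, 0.20432446]), 'ee_rot': array([-1.66752677,  1.56864122, -1.90331202]), 'wrist_force': array([ 0.90410016,  0.17816293, -0.01708774]), 'wrist_torque': array([0.02935281, 0.01466377, 0.01875594]), 'width': 0.09411925974769361}
top [[469.8, 0.0, 320.3], [0.0, 469.8, 207.2], [0.0, 0.0, 1.0]] [[-0.023, -0.999, 0.033, 0.362], [-1.0, 0.023, 0.005, 0.067], [-0.006, -0.032, -0.999, 1.162], [0.0, 0.0, 0.0, 1.0]]
side [[491.4, 0.0, 316.3], [0.0, 491.4, 201.1], [0.0, 0.0, 1.0]] [[-0.976, -0.093, 0.196, 0.19], [-0.217, 0.482, -0.849, 1.091], [-0.015, -0.871, -0.491, 0.664], [0.0, 0.0, 0.0, 1.0]]
wrist [[284.0, 0.0, 319.0], [0.0, 284.0, 200.2], [0.0, 0.0, 1.0]] [[0.233, 0.942, 0.24, 0.058], [0.973, -0.225, -0.06, 0.551], [-0.002, 0.248, -0.969, 0.383], [0.0, 0.0, 0.0, 1.0]]
```

View pics/top0.png

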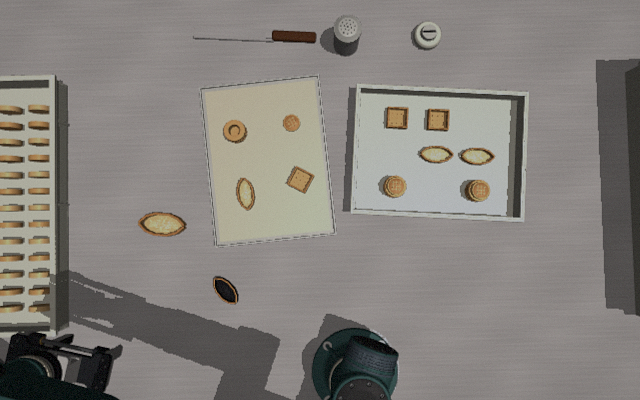

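View pics/side0.png

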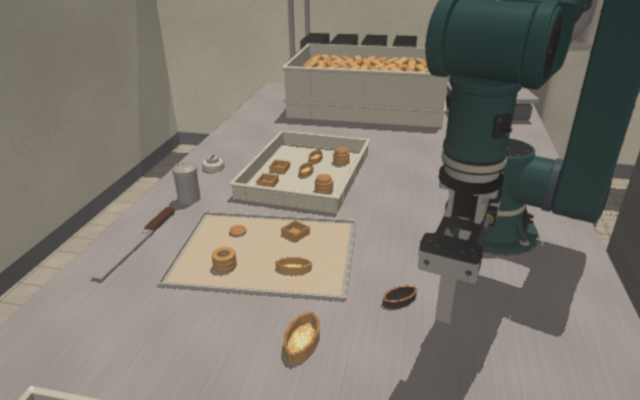

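View pics/wrist0.png

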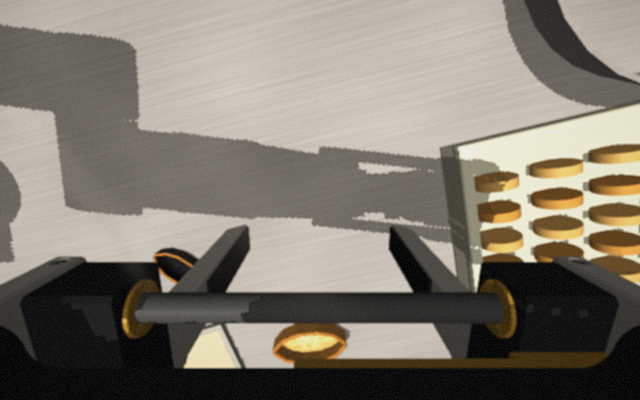

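The boat-shaped look-alikes are the large golden one at (162,223), the small golden one at (246,194) on the sheet, and the black one at (226,290). By the description it is (246,194). The loose case is at (235,131), the lid at (291,123) and the square at (300,180). The knob-like items at (347,28) and (427,35) and the biscuits in the bin at left aren't part of the job.

```bash
cat > h.py <<'E'
import numpy as np,cv2
from scipy.spatial.transform import Rotation as R
def ray(s,uv,z):
    K,T=s["intrinsics"],s["world_from_camera"]
    d=T[:3,:3]@np.linalg.solve(K,[uv[0],uv[1],1.]); p=T[:3,3]
    return p+d*(z-p[2])/d[2]
def proj(s,P):
    K,T=s["intrinsics"],s["world_from_camera"]
    c=T[:3,:3].T@(np.asarray(P)-T[:3,3]); u=K@c; return u[:2]/u[2]
def blobs(s,box,f=lambda h:(h[...,1]>75)&(h[...,0]<25),up=4,amin=60):
    x0,y0,x1,y1=box
    im=cv2.resize(s["image"][y0:y1,x0:x1],None,fx=up,fy=up,interpolation=cv2.INTER_CUBIC)
    h=cv2.cvtColor(im,cv2.COLOR_RGB2HSV).astype(int)
    m=f(h).astype(np.uint8)*255
    cs,_=cv2.findContours(m,cv2.RETR_EXTERNAL,cv2.CHAIN_APPROX_NONE)
    return [(((c[:,0]+.5)/up-.5)+[x0,y0]).astype(np.float32) for c in cs if cv2.contourArea(c)>amin*up*up],m,im
E
python3 - <<'E'
from h import *
s=np.load("pics/top0.npz")
cs,m,im=blobs(s,(195,70,535,250),up=2)
cv2.imwrite("pics/m0.png",np.vstack([m]))
cv2.imwrite("pics/crop0.png",cv2.resize(im[:,:,::-1],None,fx=1.17,fy=1.17))
for c in cs:
    (x,y),(w,h),a=cv2.minAreaRect(c)
    p=ray(s,(x,y),0.015)
    q=np.array([ray(s,v,.02)[:2] for v in c],np.float32); r=cv2.minAreaRect(q)
    print(np.round([x,y],1),p.round(3)[:2],np.round(np.array(r[1])*1000),round(r[2],1))
x0,y0=205,165
cv2.imwrite("pics/boat.png",cv2.resize(s["image"][150:310,130:290,::-1],None,fx=3.7,fy=3.7,interpolation=cv2.INTER_CUBIC))
E
```

```text
[476.8 190.2] [ 0.432 -0.309] [58. 51.] 88.7
[245.  193.5] [0.437 0.257] [43. 77.] 89.0
[394. 186.] [ 0.447 -0.108] [55. 52.] 88.7
[300.  179.1] [0.469 0.122] [52. 51.] 61.1
[477.2 156. ] [ 0.516 -0.313] [83. 40.] 88.6
[436.2 154. ] [ 0.523 -0.213] [80. 40.] 88.6
[234.8 130.8] [0.592 0.279] [59. 54.] 62.1
[291.  122.5] [0.609 0.141] [40. 41.] 88.8
[437.6 119.3] [ 0.608 -0.219] [54. 53.] 85.7
[396.8 117.3] [ 0.616 -0.12 ] [52. 53.] 85.6
```

View pics/crop0.png

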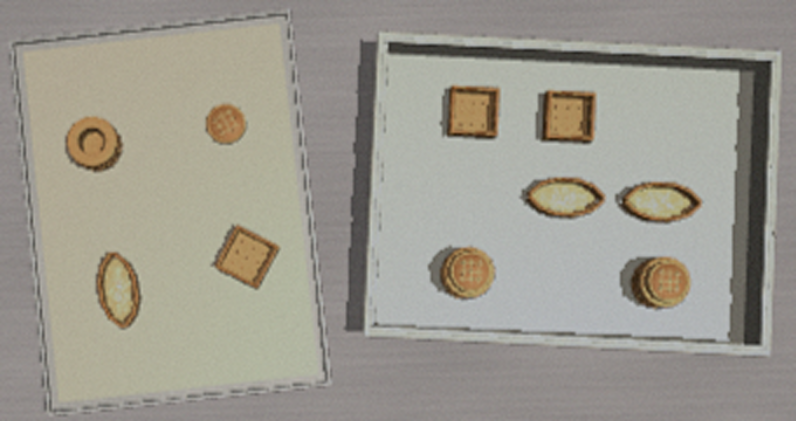

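View pics/m0.png

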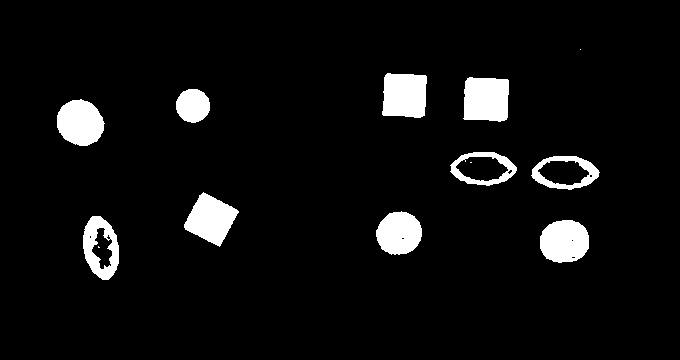

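View pics/boat.png

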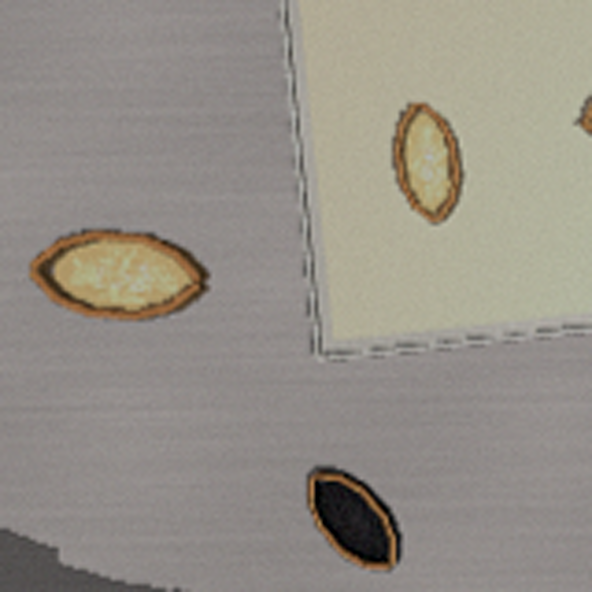

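```bash
cat > meas.py <<'E'
from h import *
from scipy.optimize import least_squares
def centre(s,c,z):
    q=np.array([ray(s,v,z)[:2] for v in cv2.convexHull(c)[:,0]],np.float32)*1000
    M=cv2.moments(q.reshape(-1,1,2)); r=cv2.minAreaRect(q)
    return np.array([M["m10"],M["m01"]])/M["m00"]/1000,r
E
python3 - <<'E'
from meas import *
s=np.load("pics/top0.npz")
cs,m,im=blobs(s,(195,70,535,250),up=4)
names={(477,190):("caseR",.023,(-.085,-.1)),(394,186):("caseL",.023,(-.085,.1)),(477,156):("boatR",.014,(0,-.1)),(436,154):("boatM",.014,(0,0)),(437,119):("sqM",.015,(.085,0)),(397,117):("sqL",.015,(.085,.1)),
(245,193):("boat",.012,None),(300,179):("square",.013,None),(235,131):("case",.021,None),(291,122):("cap",.008,None)}
A=[];B=[]
for k,(n,z,mod) in names.items():
    c=min(cs,key=lambda c:np.hypot(*(c.mean(0)-k)))
    p,r=centre(s,c,z); print(n,p.round(4),np.round(r[1],1),round(r[2],1))
    if mod: A.append(p);B.append(mod)
A=np.array(A);B=np.array(B)
def f(v):
    c,s_=np.cos(v[2]),np.sin(v[2]); return v[:2]+B@np.array([[c,s_],[-s_,c]])
r=least_squares(lambda v:(f(v)-A).ravel(),[.52,-.21,0]); print("tray",r.x.round(4),np.degrees(r.x[2])); print(((A-f(r.x))*1000).round(1))
B=np.array([(-.085,0),(0,.1),(.085,-.1)]);print("gaps case,boat,square",f(r.x).round(4))
# side view check of cases / boat etc.
s2=np.load("pics/side0.npz")
cs,m,im=blobs(s2,(165,120,375,300),up=3,amin=60);
for c in cs:
    x,y,w,h=cv2.boundingRect((c).astype(int)); print((x,y,w,h), ray(s2,(c.min(0)+c.max(0))/2,.016)[:2].round(3))
E
```

```text
caseR [ 0.4311 -0.3067] [59.9 51.6] 88.7
caseL [ 0.4458 -0.1069] [55.2 51.7] 88.7
boatR [ 0.5161 -0.313 ] [83.  41.4] 86.8
boatM [ 0.5233 -0.213 ] [81.4 41.2] 88.6
sqM [ 0.6084 -0.2195] [54.3 53.1] 85.7
sqL [ 0.6156 -0.1195] [52.6 53.4] 85.3
boat [0.4373 0.2572] [80.7 42.9] 10.3
square [0.4689 0.1218] [52.9 51.6] 61.5
case [0.5902 0.2784] [60.  53.7] 37.4
cap [0.6107 0.141 ] [41.4 41.1] 88.8
tray [ 0.5234 -0.2131 -0.0736] -4.219697903678644
[[-0.1 -0.1]
 [-0.2  0.2]
 [ 0.1 -0.2]
 [-0.1  0.1]
 [ 0.2 -0.1]
 [ 0.1  0.1]]
gaps case,boat,square [[ 0.4386 -0.2068]
 [ 0.5307 -0.1134]
 [ 0.6008 -0.3191]]
(275, 256, 37, 19) [0.437 0.258]
(211, 246, 26, 28) [0.595 0.269]
(228, 224, 19, 13) [0.607 0.15 ]
(280, 219, 30, 23) [0.469 0.122]
(164, 206, 10, 13) [0.813 0.103]
(314, 173, 19, 21) [ 0.451 -0.135]
(256, 173, 22, 14) [ 0.619 -0.127]
(269, 159, 21, 15) [ 0.61  -0.221]
(298, 149, 24, 29) [ 0.521 -0.26 ]
(333, 146, 17, 20) [ 0.436 -0.336]
```

```bash
cat > go.py <<'E'
import sys
from h import *
from bench import robot
def go(x,y,z,jaw=None):
    o=robot.get_obs(); M=R.from_euler("xyz",o["ee_rot"]).as_matrix()
    ty=M[:,1]; a=np.degrees(np.arctan2(ty[1],ty[0]))
    d=M.T@(np.array([x,y,z])-o["tool_pos"])
    out="pos %s jaw %.2f x-axis %s q1 %.2f q6 %.2f w %.4f Fz %.1f t %.1f\n d=%s"%(o["tool_pos"].round(4),a,M[:,0].round(3),o["joint_positions"][0],o["joint_positions"][5],o["width"],o["wrist_force"][2],o["time"],d.round(4))
    if jaw is not None:
        # turn about tool x (down): world yaw change = -roll
        e=(jaw-a+90)%180-90; out+=" roll=%.3f (alt %.3f)"%(-np.radians(e),-np.radians(e-180*np.sign(e)))
    print(out)
if __name__=="__main__": go(*map(float,sys.argv[1:]))
E
python3 go.py .590 .278 .18 85.8; python3 go.py .590 .278 .18 0;
```

```text
pos [0.1284 0.5344 0.2046] jaw 76.49 x-axis [-0.001 -0.002 -1.   ] q1 1.23 q6 -0.10 w 0.0938 Fz 0.1 t 0.1
 d=[ 0.0247 -0.1414  0.5088] roll=-0.163 (alt 2.979)
pos [0.1284 0.5344 0.2046] jaw 76.49 x-axis [-0.001 -0.002 -1.   ] q1 1.23 q6 -0.10 w 0.0938 Fz 0.1 t 0.1
 d=[ 0.0247 -0.1414  0.5088] roll=1.335 (alt -1.807)
```

>>> send_rows:
  increments:
    - [1,0.0,-0.05,0.2,-0.06]
    - [1,0.0,-0.05,0.2,-0.12]
    - [1,0.01,-0.05,0.2,-0.16]
    - [1,0.01,-0.05,0.2,-0.16]
    - [1,0.01,-0.05,0.2,-0.16]

```text
time: 0.57
tool_pos: [0.3127, 0.4382, 0.1951]
ee_rot: [-1.49, 1.571, -1.566]
wrist_force: [0.6, -0.0, 0.1]
width: 0.0941
```

```bash
python3 go.py .590 .278 .18 85.8
```

```text
pos [0.3127 0.4382 0.1951] jaw 85.68 x-axis [ 0. -0. -1.] q1 0.85 q6 -0.65 w 0.0941 Fz 0.1 t 0.6
 d=[ 0.0151 -0.1388  0.2886] roll=-0.002 (alt 3.140)
```

>>> send_rows:
  increments:
    - [1,0.015,-0.139,0.289,0]
    - [1,0.015,-0.139,0.289,0]
    - [1,0.015,-0.139,0.289,0]
    - [1,0.015,-0.139,0.289,0]
    - [1,0.015,-0.139,0.289,0]

```text
time: 0.98
tool_pos: [0.4928, 0.3338, 0.1853]
ee_rot: [-2.924, 1.57, -3.0]
wrist_force: [0.2, 0.6, -0.5]
width: 0.0936
```

```bash
python3 go.py .590 .278 .18 85.8
```

```text
pos [0.4928 0.3338 0.1853] jaw 85.65 x-axis [-0.001 -0.    -1.   ] q1 0.50 q6 -0.99 w 0.0936 Fz -0.5 t 1.0
 d=[ 0.0052 -0.0483  0.1011] roll=-0.003 (alt 3.139)
```

>>> send_rows:
  increments:
    - [1,0.005,-0.048,0.101,0]
    - [1,0.005,-0.048,0.101,0]
    - [1,0.005,-0.048,0.101,0]
    - [1,0.005,-0.048,0.101,0]
    - [1,0.005,-0.048,0.101,0]

```text
time: 1.4
tool_pos: [0.5891, 0.2785, 0.1792]
ee_rot: [-2.911, 1.568, -2.989]
wrist_force: [-0.4, 0.6, 1.4]
width: 0.0936
```

```bash
python3 go.py .590 .278 .018 85.8; python3 - <<'E'
from bench import robot
from h import *
s=robot.snapshot("wrist"); cv2.imwrite("pics/w1.png",s["image"][:,:,::-1]); np.savez("pics/w1.npz",**s)
print(s["world_from_camera"].round(3).tolist(), proj(s,[.590,.278,.039]),proj(s,[.590,.278,.003]))
E
```

```text
pos [0.5891 0.2785 0.1792] jaw 85.50 x-axis [-0.003 -0.    -1.   ] q1 0.35 q6 -1.14 w 0.0936 Fz 1.4 t 1.4
 d=[ 0.1612 -0.0004  0.0013] roll=-0.005 (alt 3.136)
[[0.078, 0.967, 0.244, 0.518], [0.997, -0.075, -0.02, 0.284], [-0.001, 0.245, -0.969, 0.358], [0.0, 0.0, 0.0, 1.0]] [318.6183704  193.31120939] [318.66852642 187.05614361]
```

View pics/w1.png

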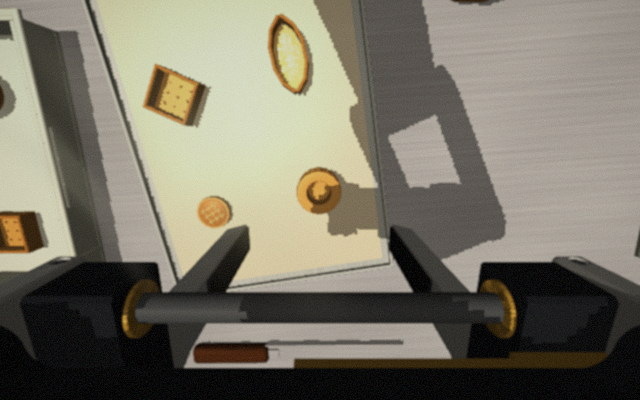

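The wrist view has the case at (319,190), where the prediction put it. Descending.

>>> send_rows:
  increments:
    - [0.6,0.04,0,0.001,0]
    - [0.6,0.08,0,0.001,0]
    - [0.6,0.12,0,0.001,0]
    - [0.6,0.15,0,0.001,0]
    - [0.6,0.169,0,0.001,0]

```text
time: 1.87
tool_pos: [0.5852, 0.2805, 0.0074]
ee_rot: [-2.798, 1.564, -2.871]
wrist_force: [-0.8, 0.4, -0.5]
width: 0.0751
```

```bash
python3 go.py .590 .278 .010 85.8
```

```text
pos [0.5852 0.2805 0.0074] jaw 85.81 x-axis [-0.006 -0.002 -1.   ] q1 0.36 q6 -1.14 w 0.0751 Fz -0.5 t 1.9
 d=[-0.0026 -0.0021  0.005 ] roll=0.000 (alt -3.141)
```

>>> send_rows:
  increments:
    - [0.6,-0.002,0,0,0]
    - [0.6,-0.002,0,0,0]
    - [0.6,-0.002,0,0,0]

```text
time: 2.12
tool_pos: [0.5903, 0.2813, 0.0166]
ee_rot: [0.496, 1.567, 0.421]
wrist_force: [0.5, 0.0, 0.1]
width: 0.075
```

```bash
python3 go.py .590 .278 .010 85.8
```

```text
pos [0.5903 0.2813 0.0166] jaw 85.74 x-axis [ 0.004  0.002 -1.   ] q1 0.36 q6 -1.14 w 0.0750 Fz 0.1 t 2.1
 d=[ 0.0066 -0.0033 -0.0001] roll=-0.001 (alt 3.141)
```

>>> send_rows:
  increments:
    - [0.6,0,0,0,0]
    - [0.6,0,0,0,0]
    - [0.6,0,0,0,0]

```text
time: 2.37
tool_pos: [0.5906, 0.2803, 0.0159]
ee_rot: [0.461, 1.567, 0.385]
wrist_force: [-0.1, 0.7, -0.6]
width: 0.0749
```

```bash
python3 go.py .590 .278 .010 85.8
```

```text
pos [0.5906 0.2803 0.0159] jaw 85.67 x-axis [ 0.003  0.001 -1.   ] q1 0.36 q6 -1.14 w 0.0749 Fz -0.6 t 2.4
 d=[ 0.0059 -0.0023 -0.0004] roll=-0.002 (alt 3.139)
```

>>> send_rows:
  increments:
    - [0.6,0.006,-0.002,0,0]
    - [0.6,0.006,-0.002,0,0]
    - [0.6,0.006,-0.002,0,0]
    - [0.6,0.006,-0.002,0,0]

```text
time: 2.7
tool_pos: [0.5892, 0.2775, 0.0074]
ee_rot: [-2.898, 1.57, -2.974]
wrist_force: [-0.0, -0.3, -0.2]
width: 0.0751
```

```bash
python3 go.py .590 .278 .010 85.8
```

```text
pos [0.5892 0.2775 0.0074] jaw 85.64 x-axis [-0.001 -0.    -1.   ] q1 0.35 q6 -1.14 w 0.0751 Fz -0.2 t 2.7
 d=[-0.0026  0.0005  0.0008] roll=-0.003 (alt 3.139)
```

>>> send_rows:
  increments:
    - [-0.2,-0.002,0,0,0]
    - [-0.2,-0.002,0,0,0]
    - [-0.2,-0.002,0,0,0]
    - [-0.2,-0.002,0,0,0]
    - [-0.2,-0.002,0,0,0]

```text
time: 3.12
tool_pos: [0.5895, 0.2778, 0.0099]
ee_rot: [0.682, 1.57, 0.606]
wrist_force: [-0.3, 0.4, 0.2]
width: 0.0507
```

```bash
python3 go.py .590 .278 .010 85.8
```

```text
pos [0.5895 0.2778 0.0099] jaw 85.66 x-axis [ 0.  0. -1.] q1 0.35 q6 -1.14 w 0.0507 Fz 0.2 t 3.1
 d=[-0.0001  0.0002  0.0005] roll=-0.002 (alt 3.139)
```

>>> send_rows:
  increments:
    - [-0.2,-0.02,0,0,0]
    - [-0.2,-0.05,0,0,0]
    - [-0.2,-0.09,0,0,0]
    - [-0.2,-0.12,0,0,0]
    - [-0.2,-0.14,0,0,0]

```text
time: 3.53
tool_pos: [0.5906, 0.2783, 0.1544]
ee_rot: [0.45, 1.565, 0.374]
wrist_force: [-0.4, -0.0, -0.5]
width: 0.0508
```

```bash
python3 go.py .4386 -.2068 .15 85.8
```

```text
pos [0.5906 0.2783 0.1544] jaw 85.66 x-axis [ 0.005  0.002 -1.   ] q1 0.35 q6 -1.14 w 0.0508 Fz -0.5 t 3.5
 d=[ 0.0025 -0.4952 -0.1149] roll=-0.002 (alt 3.139)
```

>>> send_rows:
  increments:
    - [-0.2,0,-0.03,-0.007,0]
    - [-0.2,0,-0.065,-0.015,0]
    - [-0.2,0,-0.1,-0.023,0]
    - [-0.2,0,-0.135,-0.031,0]
    - [-0.2,0,-0.17,-0.039,0]

```text
time: 3.95
tool_pos: [0.5368, 0.1099, 0.1497]
ee_rot: [-0.499, 1.571, -0.574]
wrist_force: [-0.3, -0.3, 0.4]
width: 0.051
```

>>> send_rows:
  increments:
    - [-0.2,0,-0.035,-0.008,0]
    - [-0.2,0,-0.07,-0.016,0]
    - [-0.2,0,-0.105,-0.024,0]
    - [-0.2,0,-0.14,-0.032,0]
    - [-0.2,0,-0.175,-0.04,0]

```text
time: 4.37
tool_pos: [0.4836, -0.0617, 0.1498]
ee_rot: [-0.031, 1.57, -0.106]
wrist_force: [0.0, -1.2, 0.4]
width: 0.0508
```

>>> send_rows:
  increments:
    - [-0.2,0,-0.035,-0.008,0]
    - [-0.2,0,-0.07,-0.016,0]
    - [-0.2,0,-0.105,-0.024,0]
    - [-0.2,0,-0.14,-0.034,0]
    - [-0.2,0,-0.15,-0.036,0]

```text
time: 4.78
tool_pos: [0.4354, -0.2111, 0.1497]
ee_rot: [-1.871, 1.568, -1.951]
wrist_force: [-1.3, -0.4, -0.5]
width: 0.0508
```

>>> send_rows:
  increments:
    - [-0.2,0,0,0,0]
    - [-0.2,0,0,0,0]
    - [-0.2,0,0,0,0]

```text
time: 5.03
tool_pos: [0.4377, -0.2058, 0.1497]
ee_rot: [1.422, 1.57, 1.347]
wrist_force: [-0.1, 0.2, 0.1]
width: 0.0512
```

```bash
python3 go.py .4386 -.2068 .15 85.8
```

```text
pos [ 0.4377 -0.2058  0.1497] jaw 85.73 x-axis [ 0.     0.001 -1.   ] q1 -0.56 q6 -2.05 w 0.0512 Fz 0.1 t 5.0
 d=[-0.0003 -0.0009  0.001 ] roll=-0.001 (alt 3.140)
```

>>> send_rows:
  increments:
    - [-0.2,0.03,-0.001,0.001,0]
    - [-0.2,0.06,-0.001,0.001,0]
    - [-0.2,0.09,-0.001,0.001,0]
    - [-0.2,0.11,-0.001,0.001,0]
    - [-0.2,0.12,-0.001,0.001,0]

```text
time: 5.45
tool_pos: [0.4368, -0.2051, 0.0263]
ee_rot: [2.549, 1.565, 2.476]
wrist_force: [0.3, 0.3, -0.1]
width: 0.0508
```

>>> send_rows:
  increments:
    - [-0.2,0,0,0,0]
    - [-0.2,0,0,0,0]
    - [-0.2,0,0,0,0]

```text
time: 5.7
tool_pos: [0.4397, -0.2084, 0.0316]
ee_rot: [-0.419, 1.567, -0.494]
wrist_force: [0.7, -0.6, -0.8]
width: 0.051
```

```bash
python3 go.py .4386 -.2068 .0125 85.8
```

```text
pos [ 0.4397 -0.2084  0.0316] jaw 85.72 x-axis [ 0.003 -0.002 -1.   ] q1 -0.56 q6 -2.06 w 0.0510 Fz -0.8 t 5.7
 d=[ 0.0191  0.0015 -0.0013] roll=-0.001 (alt 3.140)
```

>>> send_rows:
  increments:
    - [-0.2,0.004,0,0,0]
    - [-0.2,0.007,0,0,0]
    - [-0.2,0.01,0,0,0]
    - [-0.2,0.012,0,0,0]
    - [-0.2,0.012,0,0,0]

```text
time: 6.12
tool_pos: [0.4378, -0.2081, 0.0172]
ee_rot: [2.521, 1.57, 2.445]
wrist_force: [-0.4, -1.3, -0.5]
width: 0.051
```

>>> send_rows:
  increments:
    - [-0.2,0,0,0,0]
    - [-0.2,0,0,0,0]
    - [-0.2,0,0,0,0]

```text
time: 6.37
tool_pos: [0.4382, -0.2083, 0.0178]
ee_rot: [0.095, 1.571, 0.019]
wrist_force: [0.7, 0.6, 0.1]
width: 0.0512
```

```bash
python3 go.py .4386 -.2068 .0125 85.8
```

```text
pos [ 0.4382 -0.2083  0.0178] jaw 85.65 x-axis [ 0.  0. -1.] q1 -0.56 q6 -2.06 w 0.0512 Fz 0.1 t 6.4
 d=[0.0053 0.0015 0.0003] roll=-0.003 (alt 3.139)
```

>>> send_rows:
  increments:
    - [-0.2,0.001,0.001,0,0]
    - [-0.2,0.003,0.0015,0,0]
    - [-0.2,0.005,0.0015,0,0]
    - [-0.2,0.005,0.0015,0,0]
    - [-0.2,0.005,0.0015,0,0]

```text
time: 6.78
tool_pos: [0.4381, -0.2066, 0.0124]
ee_rot: [2.56, 1.57, 2.484]
wrist_force: [0.5, 0.3, -0.3]
width: 0.0508
```

>>> send_rows:
  increments:
    - [-0.2,0,0,0,0]
    - [-0.2,0,0,0,0]
    - [-0.2,0,0,0,0]

```text
time: 7.03
tool_pos: [0.4383, -0.2067, 0.0128]
ee_rot: [0.18, 1.571, 0.104]
wrist_force: [-0.0, -0.7, 0.2]
width: 0.0514
```

```bash
python3 go.py .4386 -.2068 .0125 85.8
```

```text
pos [ 0.4383 -0.2067  0.0128] jaw 85.66 x-axis [ 0.  0. -1.] q1 -0.56 q6 -2.05 w 0.0514 Fz 0.2 t 7.0
 d=[ 0.0003 -0.      0.0003] roll=-0.003 (alt 3.139)
```

>>> send_rows:
  increments:
    - [-0.2,0.0005,0,0,0]
    - [0.35,0.0005,0,0,0]
    - [0.35,0.0005,0,0,0]
    - [0.35,0.0005,0,0,0]
    - [0.35,0.0005,0,0,0]

```text
time: 7.45
tool_pos: [0.4383, -0.2067, 0.0123]
ee_rot: [0.239, 1.571, 0.163]
wrist_force: [0.1, 0.2, -0.5]
width: 0.063
```

>>> send_rows:
  increments:
    - [0.35,-0.01,0,0,0]
    - [0.35,-0.03,0,0,0]
    - [0.35,-0.06,0,0,0]
    - [0.35,-0.1,0,0,0]
    - [0.35,-0.13,0,0,0]

```text
time: 7.87
tool_pos: [0.4386, -0.2069, 0.1456]
ee_rot: [-0.454, 1.568, -0.53]
wrist_force: [0.1, -0.2, -1.1]
width: 0.0633
```

```bash
python3 go.py .61 .141 .15 85.8
```

```text
pos [ 0.4386 -0.2069  0.1456] jaw 85.66 x-axis [ 0.002 -0.001 -1.   ] q1 -0.56 q6 -2.05 w 0.0633 Fz -1.1 t 7.9
 d=[-0.0044  0.3599  0.1446] roll=-0.002 (alt 3.139)
```

>>> send_rows:
  increments:
    - [0.35,0,0.036,0.0145,0]
    - [0.35,0,0.072,0.029,0]
    - [0.35,0,0.108,0.0435,0]
    - [0.35,0,0.144,0.058,0]
    - [0.35,0,0.18,0.0725,0]

```text
time: 8.28
tool_pos: [0.5249, -0.0311, 0.1435]
ee_rot: [-0.093, 1.569, -0.169]
wrist_force: [0.3, -0.1, 0.8]
width: 0.0634
```

>>> send_rows:
  increments:
    - [0.35,0,0.036,0.0145,0]
    - [0.35,0,0.072,0.029,0]
    - [0.35,0,0.108,0.0435,0]
    - [0.35,0,0.144,0.058,0]
    - [0.35,0,0.17,0.0685,0]

```text
time: 8.7
tool_pos: [0.6062, 0.1348, 0.143]
ee_rot: [0.859, 1.569, 0.785]
wrist_force: [0.0, -1.0, -0.2]
width: 0.064
```

>>> send_rows:
  increments:
    - [0.35,0,0.01,0.004,0]
    - [0.35,0,0.01,0.004,0]
    - [0.35,0,0.01,0.004,0]
    - [0.35,0,0.01,0.004,0]

```text
time: 9.03
tool_pos: [0.6097, 0.1398, 0.1426]
ee_rot: [-1.727, 1.57, -1.804]
wrist_force: [-1.5, 0.0, -0.6]
width: 0.0635
```

```bash
python3 - <<'E'
from meas import *
from bench import robot
from go import go
s=robot.snapshot("wrist"); cv2.imwrite("pics/w2.png",s["image"][:,:,::-1])
t=robot.snapshot("top"); cv2.imwrite("pics/t2.png",cv2.resize(t["image"][60:260,190:530,::-1],None,fx=2.3,fy=2.3)); np.savez("pics/t2.npz",**t)
for z in(.0,.012): print(proj(s,[.6107,.141,z]))
cs,_,_=blobs(s,(230,100,400,260),up=4)
for c in cs: print(c.min(0),c.max(0),centre(s,c,.0085)[0].round(4),np.round(centre(s,c,.0085)[1][1],1))
cs,_,_=blobs(t,(410,175,460,205),up=4)
for c in cs: print(c.min(0),c.max(0),centre(t,c,.023)[0].round(4),np.round(centre(t,c,.023)[1][1],1))
go(.6107,.141,.15,85.8)
E
```

```text
[320.16190276 192.5666721 ]
[320.19752689 194.94067746]
[301.375 175.375] [342.625 214.375] [0.6121 0.1423] [46.7 43.3]
[423.625 177.375] [447.375 198.625] [ 0.4387 -0.2072] [57.6 51.6]
pos [0.6098 0.1396 0.1427] jaw 85.54 x-axis [ 0. -0. -1.] q1 0.13 q6 -1.36 w 0.0637 Fz 0.4 t 9.1
 d=[-0.0073  0.0015  0.0008] roll=-0.005 (alt 3.137)
```

View pics/w2.png

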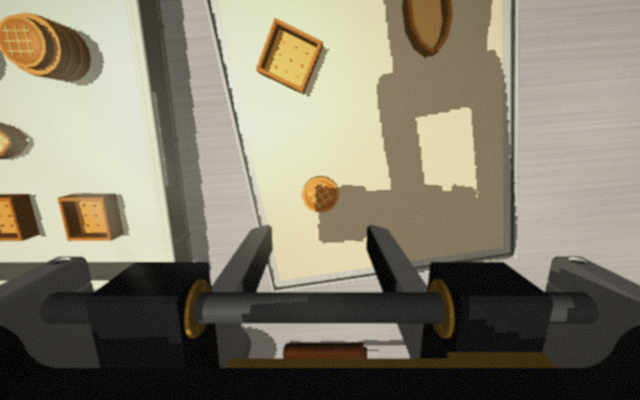

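View pics/t2.png

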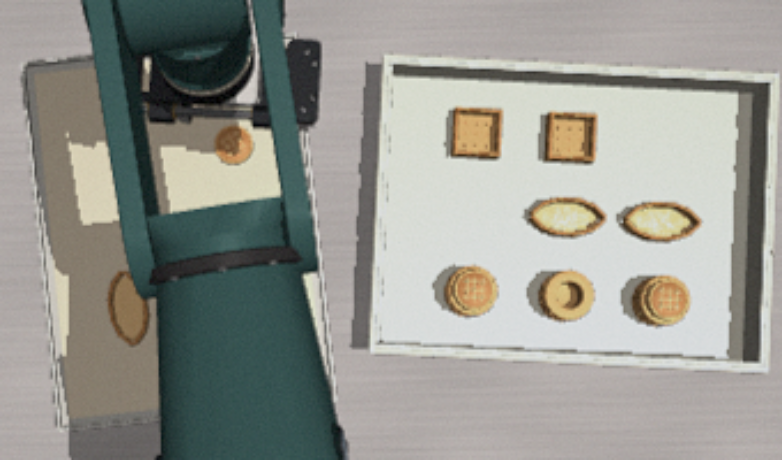

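The case sits at (0.4387,-0.2072), under 0.5 mm from its target. The lid is at (320,194) in the wrist view, as predicted.

>>> send_rows:
  increments:
    - [0.35,0.025,0.0015,0.001,0]
    - [0.35,0.055,0.0015,0.001,0]
    - [0.35,0.085,0.0015,0.001,0]
    - [0.35,0.11,0.0015,0.001,0]
    - [0.35,0.12,0.0015,0.001,0]

```text
time: 9.55
tool_pos: [0.608, 0.1408, 0.0179]
ee_rot: [-2.907, 1.563, -2.985]
wrist_force: [-1.6, -0.1, 0.0]
width: 0.0633
```

>>> send_rows:
  increments:
    - [0.35,0,0,0,0]
    - [0.35,0,0,0,0]
    - [0.35,0,0,0,0]
    - [0.35,0,0,0,0]

```text
time: 9.88
tool_pos: [0.613, 0.1427, 0.0251]
ee_rot: [0.229, 1.566, 0.153]
wrist_force: [0.4, 0.2, -0.8]
width: 0.0633
```

```bash
python3 go.py .6107 .141 .0047 85.8
```

```text
pos [0.613  0.1427 0.0251] jaw 85.64 x-axis [ 0.005  0.001 -1.   ] q1 0.14 q6 -1.36 w 0.0633 Fz -0.8 t 9.9
 d=[ 0.0204 -0.0019 -0.0023] roll=-0.003 (alt 3.139)
```

>>> send_rows:
  increments:
    - [0.35,0.006,-0.001,-0.001,0]
    - [0.35,0.01,-0.001,-0.001,0]
    - [0.35,0.014,-0.001,-0.001,0]
    - [0.35,0.015,-0.001,-0.001,0]
    - [0.35,0.015,-0.001,-0.001,0]

```text
time: 10.3
tool_pos: [0.6096, 0.1418, 0.0064]
ee_rot: [-2.993, 1.569, -3.069]
wrist_force: [-0.2, 0.4, -0.3]
width: 0.0638
```

>>> send_rows:
  increments:
    - [0.35,0,0,0,0]
    - [0.35,0,0,0,0]
    - [0.35,0,0,0,0]
    - [0.35,0,0,0,0]

```text
time: 10.63
tool_pos: [0.6103, 0.1418, 0.0074]
ee_rot: [0.337, 1.57, 0.261]
wrist_force: [-0.3, 0.2, 0.0]
width: 0.0634
```

```bash
python3 go.py .6107 .141 .0047 85.8
```

```text
pos [0.6103 0.1418 0.0074] jaw 85.66 x-axis [ 0.  0. -1.] q1 0.14 q6 -1.36 w 0.0634 Fz 0.0 t 10.6
 d=[ 0.0027 -0.0008  0.0005] roll=-0.002 (alt 3.139)
```

>>> send_rows:
  increments:
    - [0.35,0.0015,-0.001,0,0]
    - [0.35,0.0025,-0.001,0,0]
    - [0.35,0.0025,-0.001,0,0]
    - [0.35,0.0025,-0.001,0,0]
    - [0.35,0.0025,-0.001,0,0]

```text
time: 11.05
tool_pos: [0.61, 0.1408, 0.0047]
ee_rot: [2.285, 1.571, 2.209]
wrist_force: [-0.1, -0.5, 0.2]
width: 0.0635
```

>>> send_rows:
  increments:
    - [-0.4,0,0,0,0]
    - [-0.4,0,0,0,0]
    - [-0.4,0,0,0,0]
    - [-0.4,0,0,0,0]
    - [-0.4,0,0,0,0]

```text
time: 11.47
tool_pos: [0.6101, 0.1408, 0.0048]
ee_rot: [0.771, 1.571, 0.695]
wrist_force: [0.5, 0.2, -0.2]
width: 0.0406
```

```bash
python3 go.py .6107 .141 .0047 85.8
```

```text
pos [0.6101 0.1408 0.0048] jaw 85.66 x-axis [ 0.  0. -1.] q1 0.14 q6 -1.36 w 0.0406 Fz -0.2 t 11.5
 d=[0.0001 0.0002 0.0006] roll=-0.002 (alt 3.139)
```

>>> send_rows:
  increments:
    - [-0.4,-0.01,0,0,0]
    - [-0.4,-0.03,0,0,0]
    - [-0.4,-0.06,0,0,0]
    - [-0.4,-0.1,0,0,0]
    - [-0.4,-0.14,0,0,0]

```text
time: 11.88
tool_pos: [0.6091, 0.1406, 0.1459]
ee_rot: [-2.963, 1.569, -3.039]
wrist_force: [1.0, 0.0, 0.2]
width: 0.0409
```

```bash
python3 go.py .4387 -.2070 .145 85.8; python3 - <<'E'
from h import *
from bench import robot
s=robot.snapshot("wrist"); cv2.imwrite("pics/w3.png",s["image"][:,:,::-1])
E
```

```text
pos [0.6091 0.1406 0.1459] jaw 85.66 x-axis [-0.002 -0.    -1.   ] q1 0.14 q6 -1.36 w 0.0409 Fz 0.2 t 11.9
 d=[ 0.0013 -0.3595 -0.1436] roll=-0.003 (alt 3.139)
```

View pics/w3.png

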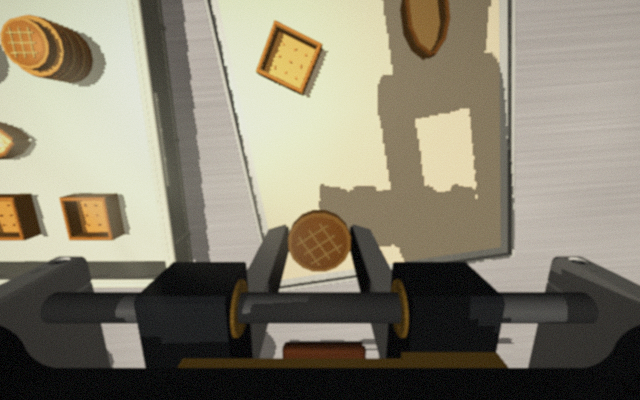

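```bash
python3 - <<'E'
from meas import *
from bench import robot
from go import go
s=robot.snapshot("wrist")
cs,_,_=blobs(s,(285,200,355,285),f=lambda h:(h[...,1]>100)&(h[...,0]<25)&(h[...,2]>60),up=4)
z=robot.get_obs()["tool_pos"][2]-.0048+.0085
for c in cs: print(c.min(0),c.max(0),centre(s,c,z)[0].round(4),np.round(centre(s,c,z)[1][1],1))
go(.4387,-.207,.145,85.8)
E
```

```text
[286.625 209.125] [350.875 270.875] [0.6158 0.1414] [42.8 43.8]
pos [0.6147 0.1415 0.1556] jaw 85.67 x-axis [ 0.018  0.003 -1.   ] q1 0.14 q6 -1.36 w 0.0410 Fz 0.6 t 12.0
 d=[ 0.0066 -0.3608 -0.1493] roll=-0.002 (alt 3.139)
```

>>> send_rows:
  increments:
    - [-0.4,0,-0.034,-0.014,0]
    - [-0.4,0,-0.07,-0.0285,0]
    - [-0.4,0,-0.106,-0.043,0]
    - [-0.4,0,-0.142,-0.0575,0]
    - [-0.4,0,-0.178,-0.072,0]

```text
time: 12.4
tool_pos: [0.5236, -0.0325, 0.1448]
ee_rot: [-0.711, 1.571, -0.786]
wrist_force: [0.9, 0.6, 0.6]
width: 0.0407
```

>>> send_rows:
  increments:
    - [-0.4,0,-0.036,-0.0145,0]
    - [-0.4,0,-0.072,-0.029,0]
    - [-0.4,0,-0.108,-0.0435,0]
    - [-0.4,0,-0.144,-0.058,0]
    - [-0.4,0,-0.17,-0.069,0]

```text
time: 12.82
tool_pos: [0.4414, -0.1978, 0.145]
ee_rot: [-1.522, 1.57, -1.6]
wrist_force: [1.2, -0.3, 0.9]
width: 0.0412
```

>>> send_rows:
  increments:
    - [-0.4,0,-0.01,-0.003,0]
    - [-0.4,0,-0.01,-0.003,0]
    - [-0.4,0,-0.01,-0.003,0]
    - [-0.4,0,-0.01,-0.003,0]
    - [-0.4,0,-0.01,-0.003,0]

```text
time: 13.23
tool_pos: [0.4401, -0.2039, 0.1447]
ee_rot: [1.452, 1.57, 1.379]
wrist_force: [0.3, 1.2, -0.0]
width: 0.0409
```

```bash
python3 go.py .4380 -.2070 .07 85.8
```

```text
pos [ 0.4401 -0.2039  0.1447] jaw 85.79 x-axis [ 0.     0.001 -1.   ] q1 -0.55 q6 -2.05 w 0.0409 Fz -0.0 t 13.2
 d=[ 0.0747 -0.0033 -0.0018] roll=-0.000 (alt 3.141)
```

>>> send_rows:
  increments:
    - [-0.4,0.02,-0.003,-0.002,0]
    - [-0.4,0.04,-0.003,-0.002,0]
    - [-0.4,0.06,-0.003,-0.002,0]
    - [-0.4,0.075,-0.003,-0.002,0]
    - [-0.4,0.08,-0.003,-0.002,0]

```text
time: 13.65
tool_pos: [0.4361, -0.2058, 0.0618]
ee_rot: [2.582, 1.565, 2.509]
wrist_force: [-0.0, 0.7, 0.2]
width: 0.0407
```

>>> send_rows:
  increments:
    - [-0.4,0,0,0,0]
    - [-0.4,0,0,0,0]
    - [-0.4,0,0,0,0]
    - [-0.4,0,0,0,0]
    - [-0.4,0,0,0,0]

```text
time: 14.07
tool_pos: [0.4379, -0.2085, 0.0659]
ee_rot: [-0.441, 1.569, -0.517]
wrist_force: [0.3, -0.5, -0.5]
width: 0.0412
```

```bash
python3 go.py .4380 -.2070 .0435 85.8
```

```text
pos [ 0.4379 -0.2085  0.0659] jaw 85.66 x-axis [ 0.002 -0.001 -1.   ] q1 -0.56 q6 -2.06 w 0.0412 Fz -0.5 t 14.1
 d=[ 0.0224  0.0015 -0.0001] roll=-0.002 (alt 3.139)
```

>>> send_rows:
  increments:
    - [-0.4,0.005,0.001,0,0]
    - [-0.4,0.009,0.001,0,0]
    - [-0.4,0.013,0.001,0,0]
    - [-0.4,0.016,0.001,0,0]
    - [-0.4,0.017,0.001,0,0]

```text
time: 14.48
tool_pos: [0.4366, -0.2068, 0.0467]
ee_rot: [2.616, 1.569, 2.54]
wrist_force: [0.1, 0.0, -0.4]
width: 0.0406
```

>>> send_rows:
  increments:
    - [-0.4,0,0,0,0]
    - [-0.4,0,0,0,0]
    - [-0.4,0,0,0,0]
    - [-0.4,0,0,0,0]
    - [-0.4,0,0,0,0]

```text
time: 14.9
tool_pos: [0.4374, -0.2072, 0.0479]
ee_rot: [-0.298, 1.57, -0.374]
wrist_force: [-0.0, 0.8, 0.4]
width: 0.0409
```

```bash
python3 go.py .4380 -.2070 .0430 85.8
```

```text
pos [ 0.4374 -0.2072  0.0479] jaw 85.65 x-axis [ 0. -0. -1.] q1 -0.56 q6 -2.05 w 0.0409 Fz 0.4 t 14.9
 d=[0.0049 0.0003 0.0006] roll=-0.003 (alt 3.139)
```

>>> send_rows:
  increments:
    - [-0.4,0.002,0,0.0006,0]
    - [-0.4,0.0035,0,0.0006,0]
    - [-0.4,0.0045,0,0.0006,0]
    - [-0.4,0.005,0,0.0006,0]
    - [-0.4,0.005,0,0.0006,0]

```text
time: 15.32
tool_pos: [0.4378, -0.2071, 0.0427]
ee_rot: [2.286, 1.571, 2.21]
wrist_force: [0.7, 0.2, 0.9]
width: 0.0409
```

>>> send_rows:
  increments:
    - [-0.4,0,0,0,0]
    - [-0.4,0,0,0,0]
    - [-0.4,0,0,0,0]

```text
time: 15.57
tool_pos: [0.4378, -0.2071, 0.0428]
ee_rot: [1.663, 1.571, 1.587]
wrist_force: [-1.0, 1.2, 0.6]
width: 0.0407
```

```bash
python3 go.py .4380 -.2070 .0430 85.8
```

```text
pos [ 0.4378 -0.2071  0.0428] jaw 85.66 x-axis [-0.  0. -1.] q1 -0.56 q6 -2.05 w 0.0407 Fz 0.6 t 15.6
 d=[-0.0002  0.0001  0.0002] roll=-0.002 (alt 3.139)
```

Lid is in contact at the expected height. Opening to about 58 mm and rising.

>>> send_rows:
  increments:
    - [0.2,0,0,0,0]
    - [0.2,0,0,0,0]
    - [0.2,0,0,0,0]
    - [0.2,0,0,0,0]
    - [0.2,0,0,0,0]

```text
time: 15.98
tool_pos: [0.4378, -0.2072, 0.0427]
ee_rot: [1.092, 1.571, 1.016]
wrist_force: [-0.0, -0.1, -0.3]
width: 0.0566
```

>>> send_rows:
  increments:
    - [0.2,-0.01,0,0,0]
    - [0.2,-0.03,0,0,0]
    - [0.2,-0.06,0,0,0]
    - [0.2,-0.09,0,0,0]
    - [0.2,-0.11,0,0,0]

```text
time: 16.4
tool_pos: [0.4388, -0.2078, 0.1567]
ee_rot: [-0.465, 1.566, -0.541]
wrist_force: [-0.1, -0.4, -0.2]
width: 0.0565
```

```bash
python3 go.py .4373 .2572 .15 -79.7
```

```text
pos [ 0.4388 -0.2078  0.1567] jaw 85.66 x-axis [ 0.004 -0.002 -1.   ] q1 -0.56 q6 -2.05 w 0.0565 Fz -0.2 t 16.4
 d=[ 0.0056  0.4635 -0.0367] roll=-0.256 (alt 2.886)
```

>>> send_rows:
  increments:
    - [0.35,0,0.036,-0.003,-0.06]
    - [0.35,0,0.075,-0.006,-0.12]
    - [0.35,0,0.114,-0.009,-0.18]
    - [0.35,0,0.153,-0.012,-0.24]
    - [0.35,0,0.192,-0.015,-0.256]

```text
time: 16.82
tool_pos: [0.4373, -0.0131, 0.1539]
ee_rot: [-0.259, 1.569, -0.077]
wrist_force: [0.1, 0.7, 0.4]
width: 0.0633
```

```bash
python3 go.py .4373 .2572 .15 -79.7
```

```text
pos [ 0.4373 -0.0131  0.1539] jaw 100.40 x-axis [ 0.002 -0.    -1.   ] q1 -0.16 q6 -1.91 w 0.0633 Fz 0.4 t 16.8
 d=[0.0038 0.2658 0.0488] roll=0.002 (alt -3.140)
```

>>> send_rows:
  increments:
    - [0.35,0,0.039,0.007,0]
    - [0.35,0,0.078,0.014,0]
    - [0.35,0,0.117,0.021,0]
    - [0.35,0,0.156,0.028,0]
    - [0.35,0,0.19,0.035,0]

```text
time: 17.23
tool_pos: [0.4374, 0.1811, 0.1539]
ee_rot: [0.337, 1.569, 0.519]
wrist_force: [0.8, 0.5, 1.3]
width: 0.0634
```

>>> send_rows:
  increments:
    - [0.35,0,0.03,0.006,0]
    - [0.35,0,0.06,0.01,0]
    - [0.35,0,0.071,0.012,0]
    - [0.35,0,0.071,0.012,0]
    - [0.35,0,0.071,0.012,0]

```text
time: 17.65
tool_pos: [0.4369, 0.2502, 0.153]
ee_rot: [-1.49, 1.57, -1.309]
wrist_force: [-0.1, -0.9, 0.7]
width: 0.0636
```

>>> send_rows:
  increments:
    - [0.35,0,0,0,0]
    - [0.35,0,0,0,0]
    - [0.35,0,0,0,0]

```text
time: 17.9
tool_pos: [0.4372, 0.2493, 0.1529]
ee_rot: [-0.827, 1.57, -0.649]
wrist_force: [-0.5, 0.7, 0.1]
width: 0.0633
```

```bash
python3 - <<'E'
from meas import *
from bench import robot
from go import go
s=robot.snapshot("wrist"); cv2.imwrite("pics/w4.png",s["image"][:,:,::-1])
t=robot.snapshot("top"); cv2.imwrite("pics/t4.png",cv2.resize(t["image"][60:260,330:530,::-1],None,fx=3,fy=3)); np.savez("pics/t4.npz",**t)
print(proj(s,[.4373,.2572,.012]))
cs,_,_=blobs(s,(230,90,400,260),up=4)
for c in cs: print(c.min(0),c.max(0),centre(s,c,.012))
# case lid in top view
h=cv2.cvtColor(t["image"],cv2.COLOR_RGB2HSV)
cs,_,_=blobs(t,(375,170,500,208),up=4)
for c in cs: print(c.min(0),c.max(0),centre(t,c,.023)[0].round(4),np.round(centre(t,c,.023)[1][1],1))
go(.4373,.2572,.15,-79.7)
E
```

```text
[325.58493734 193.38094377]
[229.625 188.375] [237.125 207.125] (array([0.46128074, 0.15167092]), ((461.8800964355469, 152.87457275390625), (22.50605010986328, 8.654052734375), 5.788308620452881))
[306.625 158.125] [344.875 231.125] (array([0.4404157 , 0.25792008]), ((440.0359191894531, 257.74969482421875), (86.76420593261719, 44.606468200683594), 11.546571731567383))
[464.375 179.625] [489.125 201.125] [ 0.4311 -0.3067] [51.5 60.6]
[423.625 177.375] [447.375 198.625] [ 0.4387 -0.2072] [57.6 51.6]
[382.625 175.375] [405.375 196.625] [ 0.4458 -0.1069] [51.5 55.3]
pos [0.4371 0.2496 0.1529] jaw 100.23 x-axis [ 0.  0. -1.] q1 0.41 q6 -1.34 w 0.0635 Fz 0.5 t 18.0
 d=[0.0029 0.0074 0.0015] roll=-0.001 (alt 3.140)
```

View pics/w4.png

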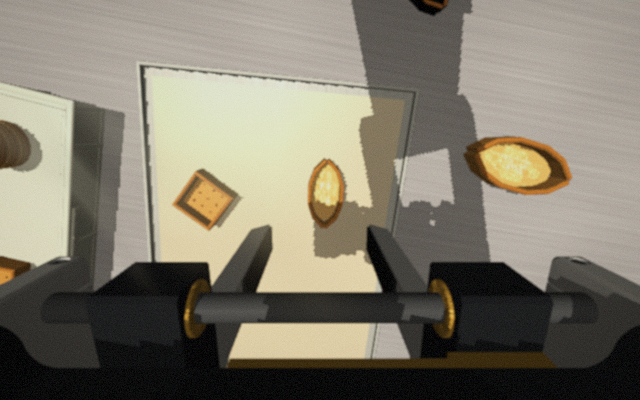

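View pics/t4.png

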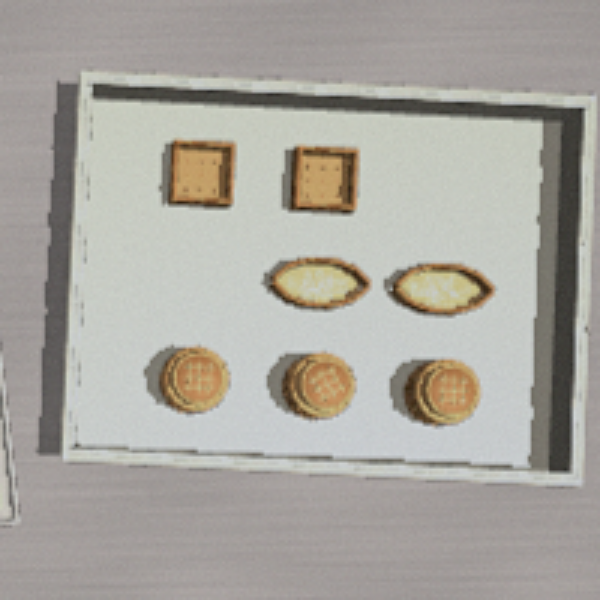

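>>> send_rows:
  increments:
    - [0.35,0.025,0.0075,0.001,0]
    - [0.35,0.055,0.0075,0.001,0]
    - [0.35,0.085,0.0075,0.001,0]
    - [0.35,0.11,0.0075,0.001,0]
    - [0.35,0.125,0.0075,0.001,0]

```text
time: 18.42
tool_pos: [0.4347, 0.2568, 0.0245]
ee_rot: [-2.889, 1.566, -2.71]
wrist_force: [-0.7, -0.6, 0.6]
width: 0.0634
```

>>> send_rows:
  increments:
    - [0.35,0,0,0,0]
    - [0.35,0,0,0,0]
    - [0.35,0,0,0,0]
    - [0.35,0,0,0,0]
    - [0.35,0,0,0,0]

```text
time: 18.83
tool_pos: [0.4378, 0.2587, 0.0296]
ee_rot: [0.266, 1.567, 0.447]
wrist_force: [0.1, 0.3, 0.4]
width: 0.0634
```

```bash
python3 go.py .4373 .2572 .0065 -79.5
```

```text
pos [0.4378 0.2587 0.0296] jaw 100.32 x-axis [ 0.003  0.002 -1.   ] q1 0.42 q6 -1.33 w 0.0634 Fz 0.4 t 18.8
 d=[ 0.0231 -0.0014 -0.0008] roll=-0.003 (alt 3.138)
```

>>> send_rows:
  increments:
    - [0.35,0.006,-0.001,0,0]
    - [0.35,0.011,-0.001,0,0]
    - [0.35,0.016,-0.001,0,0]
    - [0.35,0.018,-0.001,0,0]
    - [0.35,0.018,-0.001,0,0]

```text
time: 19.25
tool_pos: [0.4359, 0.2568, 0.0086]
ee_rot: [-2.925, 1.569, -2.745]
wrist_force: [-0.3, 1.1, -0.3]
width: 0.0633
```

>>> send_rows:
  increments:
    - [0.35,0,0,0,0]
    - [0.35,0,0,0,0]
    - [0.35,0,0,0,0]
    - [0.35,0,0,0,0]

```text
time: 19.58
tool_pos: [0.4369, 0.2573, 0.01]
ee_rot: [0.31, 1.57, 0.49]
wrist_force: [-0.4, 0.9, -0.0]
width: 0.0636
```

```bash
python3 go.py .4373 .2572 .0065 -79.5
```

```text
pos [0.4369 0.2573 0.01  ] jaw 100.33 x-axis [ 0.  0. -1.] q1 0.42 q6 -1.33 w 0.0636 Fz -0.0 t 19.6
 d=[ 0.0035 -0.0002  0.0004] roll=-0.003 (alt 3.139)
```

>>> send_rows:
  increments:
    - [0.35,0.002,0,0,0]
    - [0.35,0.0035,0,0,0]
    - [0.35,0.0035,0,0,0]
    - [0.35,0.0035,0,0,0]

```text
time: 19.92
tool_pos: [0.4365, 0.2571, 0.006]
ee_rot: [-3.046, 1.57, -2.866]
wrist_force: [0.6, 1.0, 0.0]
width: 0.063
```

>>> send_rows:
  increments:
    - [-0.4,0,0,0,0]
    - [-0.4,0,0,0,0]
    - [-0.4,0,0,0,0]
    - [-0.4,0,0,0,0]
    - [-0.4,0,0,0,0]

```text
time: 20.33
tool_pos: [0.4367, 0.2572, 0.0063]
ee_rot: [0.32, 1.571, 0.5]
wrist_force: [-0.5, 0.0, -0.2]
width: 0.0394
```

```bash
python3 go.py .4373 .2572 .0065 -79.5
```

```text
pos [0.4367 0.2572 0.0063] jaw 100.32 x-axis [ 0.  0. -1.] q1 0.42 q6 -1.33 w 0.0394 Fz -0.2 t 20.3
 d=[-0.0002 -0.0001  0.0006] roll=-0.003 (alt 3.139)
```

>>> send_rows:
  increments:
    - [-0.4,-0.01,0,0,0]
    - [-0.4,-0.03,0,0,0]
    - [-0.4,-0.06,0,0,0]
    - [-0.4,-0.1,0,0,0]
    - [-0.4,-0.14,0,0,0]

```text
time: 20.75
tool_pos: [0.4358, 0.2568, 0.1475]
ee_rot: [-2.944, 1.569, -2.764]
wrist_force: [0.8, 0.1, -0.3]
width: 0.0397
```

>>> send_rows:
  increments:
    - [-0.4,0,0,0,0]
    - [-0.4,0,0,0,0]
    - [-0.4,0,0,0,0]
    - [-0.4,0,0,0,0]
    - [-0.4,0,0,0,0]

```text
time: 21.17
tool_pos: [0.4355, 0.2567, 0.1442]
ee_rot: [-2.922, 1.567, -2.742]
wrist_force: [0.4, -1.1, -0.9]
width: 0.0403
```

```bash
cat > inhand.py <<'E'
from meas import *
from bench import robot
import sys
from go import go
s=robot.snapshot("wrist"); cv2.imwrite(sys.argv[1],s["image"][:,:,::-1])
z=robot.get_obs()["tool_pos"][2]+float(sys.argv[2])
cs,_,_=blobs(s,(255,170,385,288),f=lambda h:(h[...,1]>100)&(h[...,0]<28)&(h[...,2]>50),up=4,amin=300)
for c in cs: print(c.min(0),c.max(0),centre(s,c,z))
go(*map(float,sys.argv[3:]))
E
python3 inhand.py pics/w5.png .0145 .5307 -.1134 .145 -4.2
```

```text
[285.875 180.375] [352.625 287.375] (array([0.43170727, 0.25609484]), ((428.8231201171875, 255.57728576660156), (70.50173950195312, 41.335235595703125), 9.457822799682617))
pos [0.4356 0.2567 0.1443] jaw 100.33 x-axis [-0.004 -0.002 -1.   ] q1 0.42 q6 -1.33 w 0.0399 Fz -1.1 t 21.2
 d=[-0.0005 -0.3812  0.0272] roll=-1.317 (alt 1.824)
```

View pics/w5.png

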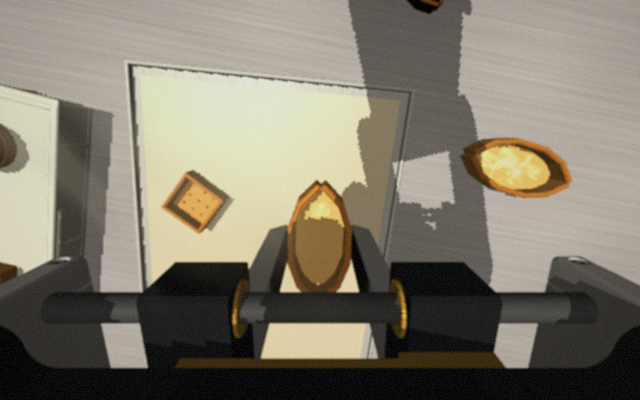

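>>> send_rows:
  increments:
    - [-0.4,0,-0.03,0.002,0.1]
    - [-0.4,0,-0.06,0.004,0.2]
    - [-0.4,0,-0.09,0.006,0.31]
    - [-0.4,0,-0.12,0.008,0.42]
    - [-0.4,0,-0.15,0.01,0.53]

```text
time: 21.63
tool_pos: [0.4728, 0.1101, 0.145]
ee_rot: [-2.703, 1.568, -3.058]
wrist_force: [0.2, -0.6, 0.2]
width: 0.0399
```

```bash
python3 go.py .5307 -.1128 .145 -4.2
```

```text
pos [0.4728 0.1101 0.145 ] jaw 69.68 x-axis [-0.002 -0.    -1.   ] q1 0.11 q6 -1.10 w 0.0399 Fz 0.2 t 21.6
 d=[-1.000e-04 -1.889e-01  1.317e-01] roll=1.289 (alt -1.852)
```

>>> send_rows:
  increments:
    - [-0.4,0,-0.028,0.02,0.11]
    - [-0.4,0,-0.056,0.04,0.22]
    - [-0.4,0,-0.084,0.06,0.33]
    - [-0.4,0,-0.112,0.08,0.44]
    - [-0.4,0,-0.14,0.1,0.55]

```text
time: 22.05
tool_pos: [0.5189, -0.056, 0.1449]
ee_rot: [-2.536, 1.568, 2.842]
wrist_force: [1.5, 0.4, -0.1]
width: 0.0401
```

```bash
python3 go.py .5307 -.1128 .145 -4.2
```

```text
pos [ 0.5189 -0.056   0.1449] jaw 38.13 x-axis [-0.002  0.001 -1.   ] q1 -0.22 q6 -0.88 w 0.0401 Fz -0.1 t 22.1
 d=[-0.0001 -0.0258  0.052 ] roll=0.739 (alt -2.403)
```

>>> send_rows:
  increments:
    - [-0.4,0,-0.007,0.013,0.11]
    - [-0.4,0,-0.013,0.026,0.22]
    - [-0.4,0,-0.02,0.04,0.33]
    - [-0.4,0,-0.026,0.051,0.44]
    - [-0.4,0,-0.026,0.051,0.55]

```text
time: 22.47
tool_pos: [0.5303, -0.1127, 0.1446]
ee_rot: [-1.615, 1.568, -3.073]
wrist_force: [-0.7, -0.2, 0.1]
width: 0.0401
```

>>> send_rows:
  increments:
    - [-0.4,0,0,0,0.1]
    - [-0.4,0,0,0,0.189]
    - [-0.4,0,0,0,0.189]
    - [-0.4,0,0,0,0.189]
    - [-0.4,0,0,0,0.189]

```text
time: 22.88
tool_pos: [0.5304, -0.1103, 0.1455]
ee_rot: [-1.882, 1.569, 2.764]
wrist_force: [-1.0, 0.4, 0.3]
width: 0.0395
```

```bash
python3 go.py .5307 -.1128 .145 -4.2
```

```text
pos [ 0.5304 -0.1103  0.1455] jaw -3.78 x-axis [-0.001  0.001 -1.   ] q1 -0.31 q6 -0.24 w 0.0395 Fz 0.3 t 22.9
 d=[0.0005 0.0005 0.0024] roll=0.007 (alt -3.134)
```

>>> send_rows:
  increments:
    - [-0.4,0.025,0,0.0015,0.006]
    - [-0.4,0.055,0,0.0015,0.006]
    - [-0.4,0.085,0,0.0015,0.006]
    - [-0.4,0.105,0,0.0015,0.006]
    - [-0.4,0.115,0,0.0015,0.006]

```text
time: 23.3
tool_pos: [0.5281, -0.1111, 0.0274]
ee_rot: [-1.814, 1.564, 2.826]
wrist_force: [-0.1, 0.4, -0.5]
width: 0.0399
```

>>> send_rows:
  increments:
    - [-0.4,0,0,0,0]
    - [-0.4,0,0,0,0]
    - [-0.4,0,0,0,0]
    - [-0.4,0,0,0,0]
    - [-0.4,0,0,0,0]

```text
time: 23.72
tool_pos: [0.5319, -0.1124, 0.0331]
ee_rot: [1.367, 1.567, -0.277]
wrist_force: [-0.1, 0.7, -0.2]
width: 0.0398
```

```bash
python3 go.py .5307 -.1128 .0085 -4.2
```

```text
pos [ 0.5319 -0.1124  0.0331] jaw -4.23 x-axis [ 0.003 -0.001 -1.   ] q1 -0.31 q6 -0.24 w 0.0398 Fz -0.2 t 23.7
 d=[ 0.0246 -0.0012  0.0005] roll=-0.000 (alt 3.141)
```

>>> send_rows:
  increments:
    - [-0.4,0.006,-0.0005,0,0]
    - [-0.4,0.011,-0.0005,0,0]
    - [-0.4,0.016,-0.0005,0,0]
    - [-0.4,0.018,-0.0005,0,0]
    - [-0.4,0.019,-0.0005,0,0]

```text
time: 24.13
tool_pos: [0.5294, -0.1118, 0.0111]
ee_rot: [-1.854, 1.569, 2.785]
wrist_force: [1.2, 0.1, -0.3]
width: 0.0397
```

>>> send_rows:
  increments:
    - [-0.4,0,0,0,0]
    - [-0.4,0,0,0,0]
    - [-0.4,0,0,0,0]
    - [-0.4,0,0,0,0]
    - [-0.4,0,0,0,0]

```text
time: 24.55
tool_pos: [0.5303, -0.112, 0.0125]
ee_rot: [1.52, 1.57, -0.125]
wrist_force: [0.3, 0.6, -0.3]
width: 0.0397
```

```bash
python3 go.py .5307 -.1128 .0083 -4.2
```

```text
pos [ 0.5303 -0.112   0.0125] jaw -4.24 x-axis [ 0. -0. -1.] q1 -0.31 q6 -0.24 w 0.0397 Fz -0.3 t 24.6
 d=[0.0042 0.0005 0.0008] roll=-0.001 (alt 3.141)
```

>>> send_rows:
  increments:
    - [-0.4,0.002,0.0005,0.001,0]
    - [-0.4,0.0035,0.0005,0.001,0]
    - [-0.4,0.004,0.0005,0.001,0]
    - [-0.4,0.0042,0.0005,0.001,0]
    - [-0.4,0.0042,0.0005,0.001,0]

```text
time: 24.97
tool_pos: [0.5306, -0.1131, 0.0083]
ee_rot: [1.087, 1.571, -0.558]
wrist_force: [-0.9, -0.2, 2.1]
width: 0.0399
```

>>> send_rows:
  increments:
    - [-0.4,0,0,0,0]
    - [-0.4,0,0,0,0]
    - [-0.4,0,0,0,0]

```text
time: 25.22
tool_pos: [0.5306, -0.1131, 0.0083]
ee_rot: [0.925, 1.57, -0.72]
wrist_force: [-0.8, -0.7, 3.9]
width: 0.0402
```

```bash
python3 go.py .5307 -.1128 .0083 -4.2
```

```text
pos [ 0.5306 -0.1131  0.0083] jaw -4.24 x-axis [ 0. -0. -1.] q1 -0.31 q6 -0.24 w 0.0402 Fz 3.9 t 25.2
 d=[ 0.      0.     -0.0003] roll=-0.001 (alt 3.141)
```

Touchdown (about 3 N). Releasing.

>>> send_rows:
  increments:
    - [0.15,0,0,0,0]
    - [0.15,0,0,0,0]
    - [0.15,0,0,0,0]
    - [0.15,0,0,0,0]
    - [0.15,0,0,0,0]

```text
time: 25.63
tool_pos: [0.5304, -0.1129, 0.0077]
ee_rot: [-2.112, 1.57, 2.527]
wrist_force: [-0.8, 0.3, -0.2]
width: 0.0541
```

>>> send_rows:
  increments:
    - [0.15,-0.01,0,0,0]
    - [0.15,-0.03,0,0,0]
    - [0.15,-0.06,0,0,0]
    - [0.15,-0.1,0,0,0]
    - [0.15,-0.14,0,0,0]

```text
time: 26.05
tool_pos: [0.5297, -0.1127, 0.1493]
ee_rot: [-1.863, 1.569, 2.776]
wrist_force: [0.9, -0.7, -1.4]
width: 0.0542
```

```bash
python3 - <<'E'
from meas import *
s=np.load("pics/t4.npz")
s=np.load("pics/top0.npz")
cs,_,_=blobs(s,(280,160,320,200),up=6)
for c in cs:
    q=np.array([ray(s,v,.023)[:2] for v in cv2.convexHull(c)[:,0]],np.float32)*1000
    a=cv2.approxPolyDP(cv2.convexHull(q.reshape(-1,1,2)),8,True)[:,0]; print(a.round(1))
    d=np.roll(a,-1,0)-a; print(np.degrees(np.arctan2(d[:,1],d[:,0])).round(1),np.hypot(*d.T).round(1))
E
python3 go.py .4689 .1218 .15 61.5;python3 go.py .4689 .1218 .15 -28.5
```

```text
[[501.  130.3]
 [459.3 154.3]
 [434.8 111.5]
 [477.7  87.4]]
[ 150.1 -119.8  -29.3   61.4] [48.1 49.4 49.1 48.8]
pos [ 0.5297 -0.1127  0.1493] jaw -4.24 x-axis [-0.002  0.001 -1.   ] q1 -0.31 q6 -0.24 w 0.0542 Fz -1.4 t 26.1
 d=[-0.0004 -0.0779 -0.2294] roll=-1.147 (alt 1.994)
pos [ 0.5297 -0.1127  0.1493] jaw -4.24 x-axis [-0.002  0.001 -1.   ] q1 -0.31 q6 -0.24 w 0.0542 Fz -1.4 t 26.1
 d=[-0.0004 -0.0779 -0.2294] roll=0.423 (alt -2.718)
```

>>> send_rows:
  increments:
    - [0.35,0,-0.011,-0.033,0.08]
    - [0.35,0,-0.023,-0.068,0.16]
    - [0.35,0,-0.035,-0.104,0.25]
    - [0.35,0,-0.047,-0.14,0.34]
    - [0.35,0,-0.06,-0.176,0.44]

```text
time: 26.47
tool_pos: [0.4833, 0.0684, 0.1491]
ee_rot: [2.267, 1.569, 0.177]
wrist_force: [1.0, 0.5, -0.5]
width: 0.0632
```

```bash
python3 go.py .4689 .1218 .15 -29.5
```

```text
pos [0.4833 0.0684 0.1491] jaw -29.76 x-axis [ 0.002  0.    -1.   ] q1 0.02 q6 0.54 w 0.0632 Fz -0.5 t 26.5
 d=[-0.0009 -0.039  -0.0392] roll=-0.005 (alt 3.137)
```

>>> send_rows:
  increments:
    - [0.5,0,-0.02,-0.02,0]
    - [0.5,0,-0.036,-0.036,0]
    - [0.5,0,-0.036,-0.036,0]
    - [0.5,0,-0.036,-0.036,0]
    - [0.5,0,-0.036,-0.036,0]

```text
time: 26.88
tool_pos: [0.4704, 0.1154, 0.1485]
ee_rot: [1.516, 1.57, -0.568]
wrist_force: [-0.4, -0.6, 0.3]
width: 0.0704
```

>>> send_rows:
  increments:
    - [0.5,0,0,0,0]
    - [0.5,0,0,0,0]
    - [0.5,0,0,0,0]

```text
time: 27.13
tool_pos: [0.4704, 0.115, 0.148]
ee_rot: [-0.401, 1.571, -2.488]
wrist_force: [-0.0, 1.0, 0.1]
width: 0.0703
```

```bash
python3 - <<'E'
from meas import *
from bench import robot
from go import go
s=robot.snapshot("wrist"); cv2.imwrite("pics/w6.png",s["image"][:,:,::-1])
t=robot.snapshot("top"); cv2.imwrite("pics/t6.png",cv2.resize(t["image"][60:260,330:530,::-1],None,fx=3,fy=3)); np.savez("pics/t6.npz",**t)
print(proj(s,[.4689,.1218,.013]))
cs,_,_=blobs(s,(230,90,400,260),up=4)
for c in cs: print(c.min(0),c.max(0),centre(s,c,.013))
cs,_,_=blobs(t,(375,140,500,170),up=4)
for c in cs: print(c.min(0),c.max(0),centre(t,c,.014))
go(.4689,.1218,.15,-29.5)
E
```

```text
[315.1857977  188.13712035]
[291.625 161.875] [337.875 212.625] (array([0.46859194, 0.12175771]), ((468.9353332519531, 122.17185974121094), (58.384552001953125, 51.55987548828125), 61.37421798706055))
[460.125 147.375] [494.125 164.375] (array([ 0.51609408, -0.31307657]), ((515.93603515625, -313.35247802734375), (82.98782348632812, 41.4229736328125), 86.89262390136719))
[419.625 145.625] [452.875 162.375] (array([ 0.5233589 , -0.21306189]), ((522.9537353515625, -213.5625762939453), (81.35670471191406, 41.20249557495117), 88.638916015625))
[379.375 143.625] [411.875 160.375] (array([ 0.53052238, -0.11390268]), ((530.2246704101562, -114.31562805175781), (79.59651947021484, 41.23693084716797), 88.63754272460938))
pos [0.4703 0.1153 0.148 ] jaw -29.53 x-axis [-0.  0. -1.] q1 0.12 q6 0.64 w 0.0704 Fz -0.8 t 27.2
 d=[-0.002  -0.0044 -0.005 ] roll=-0.000 (alt 3.141)
```

View pics/w6.png

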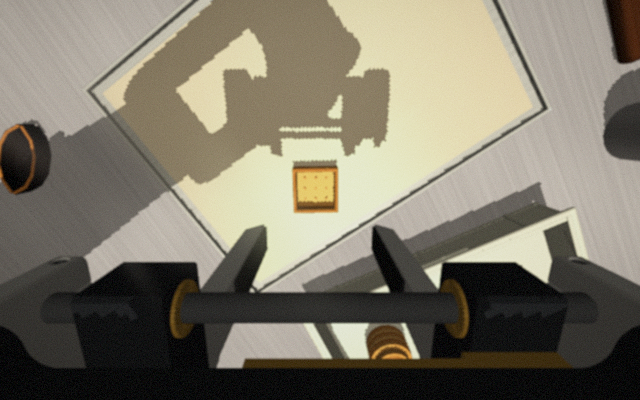

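View pics/t6.png

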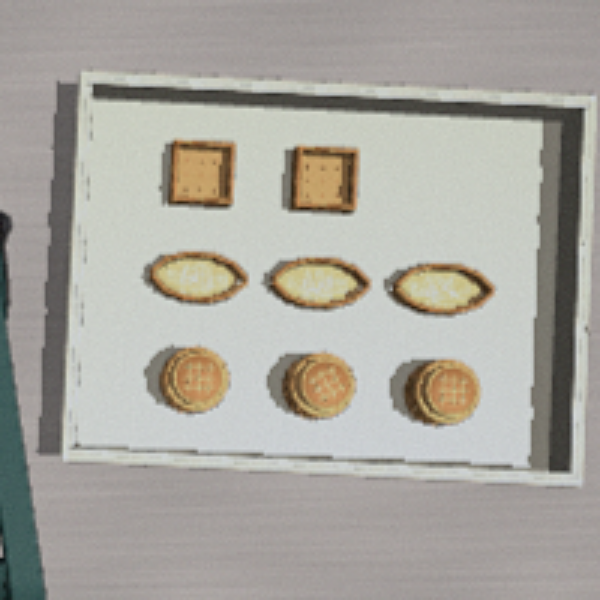

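The boat is at (0.5305,-0.1139), 0.5 mm off and parallel to the row. The square, at (315,188) in the wrist view, is aligned with the jaws.

>>> send_rows:
  increments:
    - [0.5,0.025,-0.004,-0.005,0]
    - [0.5,0.055,-0.004,-0.005,0]
    - [0.5,0.085,-0.004,-0.005,0]
    - [0.5,0.11,-0.004,-0.005,0]
    - [0.5,0.12,-0.004,-0.005,0]

```text
time: 27.65
tool_pos: [0.4661, 0.1216, 0.024]
ee_rot: [-0.917, 1.564, -3.002]
wrist_force: [-0.4, 0.4, -1.5]
width: 0.0703
```

>>> send_rows:
  increments:
    - [0.5,0,0,0,0]
    - [0.5,0,0,0,0]
    - [0.5,0,0,0,0]
    - [0.5,0,0,0,0]
    - [0.5,0,0,0,0]

```text
time: 28.07
tool_pos: [0.4705, 0.1225, 0.0299]
ee_rot: [2.242, 1.567, 0.157]
wrist_force: [0.8, -0.7, 1.1]
width: 0.0706
```

```bash
python3 go.py .4689 .1218 .0065 -29.5
```

```text
pos [0.4705 0.1225 0.0299] jaw -29.45 x-axis [ 0.004  0.001 -1.   ] q1 0.14 q6 0.65 w 0.0706 Fz 1.1 t 28.1
 d=[ 0.0234 -0.0011  0.0015] roll=0.001 (alt -3.141)
```

>>> send_rows:
  increments:
    - [0.5,0.006,0,0.001,0]
    - [0.5,0.011,0,0.001,0]
    - [0.5,0.016,0,0.001,0]
    - [0.5,0.018,0,0.001,0]
    - [0.5,0.018,0,0.001,0]

```text
time: 28.48
tool_pos: [0.4677, 0.1213, 0.0089]
ee_rot: [-0.949, 1.569, -3.034]
wrist_force: [-0.2, 1.3, 0.8]
width: 0.0701
```

>>> send_rows:
  increments:
    - [0.5,0,0,0,0]
    - [0.5,0,0,0,0]
    - [0.5,0,0,0,0]
    - [0.5,0,0,0,0]
    - [0.5,0,0,0,0]

```text
time: 28.9
tool_pos: [0.4687, 0.1215, 0.0103]
ee_rot: [2.399, 1.57, 0.315]
wrist_force: [-0.7, -0.1, 0.1]
width: 0.0706
```

```bash
python3 go.py .4689 .1218 .0065 -29.5
```

```text
pos [0.4687 0.1215 0.0103] jaw -29.45 x-axis [ 0.  0. -1.] q1 0.14 q6 0.65 w 0.0706 Fz 0.1 t 28.9
 d=[ 0.0038  0.     -0.0003] roll=0.001 (alt -3.141)
```

>>> send_rows:
  increments:
    - [0.5,0.002,0,0,0]
    - [0.5,0.0038,0,0,0]
    - [0.5,0.0038,0,0,0]
    - [0.5,0.0038,0,0,0]

```text
time: 29.23
tool_pos: [0.4683, 0.1214, 0.0059]
ee_rot: [-1.107, 1.57, 3.091]
wrist_force: [-0.0, -0.1, -0.4]
width: 0.0705
```

>>> send_rows:
  increments:
    - [-0.2,0,0,0,0]
    - [-0.2,0,0,0,0]
    - [-0.2,0,0,0,0]
    - [-0.2,0,0,0,0]
    - [-0.2,0,0,0,0]

```text
time: 29.65
tool_pos: [0.4686, 0.1215, 0.0063]
ee_rot: [2.439, 1.571, 0.354]
wrist_force: [-0.1, -0.6, 0.1]
width: 0.0497
```

```bash
python3 go.py .4689 .1218 .0065 -29.5
```

```text
pos [0.4686 0.1215 0.0063] jaw -29.45 x-axis [ 0.  0. -1.] q1 0.14 q6 0.65 w 0.0497 Fz 0.1 t 29.6
 d=[-0.0002  0.0001 -0.0004] roll=0.001 (alt -3.141)
```

>>> send_rows:
  increments:
    - [-0.2,-0.01,0,0,0]
    - [-0.2,-0.03,0,0,0]
    - [-0.2,-0.06,0,0,0]
    - [-0.2,-0.1,0,0,0]
    - [-0.2,-0.14,0,0,0]

```text
time: 30.07
tool_pos: [0.4675, 0.1213, 0.1476]
ee_rot: [-0.984, 1.569, -3.068]
wrist_force: [-0.3, -0.1, 0.1]
width: 0.0496
```

```bash
python3 inhand.py pics/w7.png .0065 .6008 -.3191 .145 -4.2
```

```text
[276.875 201.375] [360.625 284.375] (array([0.46814831, 0.12296926]), ((468.308837890625, 123.25616455078125), (54.741878509521484, 51.609928131103516), 60.66776657104492))
pos [0.473  0.1222 0.158 ] jaw -29.45 x-axis [ 0.016  0.002 -1.   ] q1 0.14 q6 0.65 w 0.0499 Fz 5.3 t 30.1
 d=[0.014  0.328  0.3216] roll=-0.441 (alt 2.701)
```

View pics/w7.png

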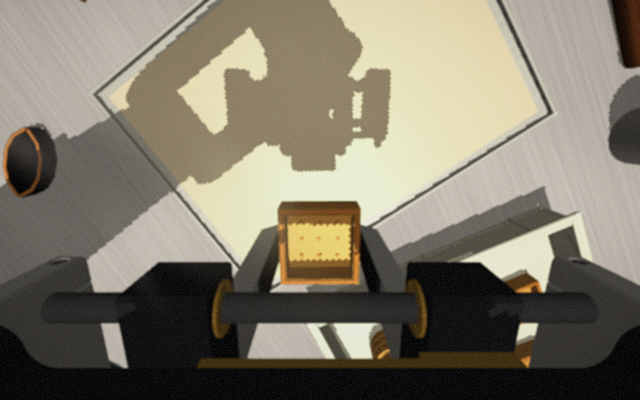

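>>> send_rows:
  increments:
    - [-0.2,0,0.022,0.022,-0.03]
    - [-0.2,0,0.047,0.046,-0.08]
    - [-0.2,0,0.072,0.07,-0.14]
    - [-0.2,0,0.097,0.095,-0.2]
    - [-0.2,0,0.122,0.12,-0.26]

```text
time: 30.53
tool_pos: [0.5162, -0.0445, 0.1471]
ee_rot: [1.762, 1.569, -0.059]
wrist_force: [0.3, -0.3, -0.3]
width: 0.0501
```

```bash
python3 go.py .6008 -.3191 .145 -4.2
```

```text
pos [ 0.5162 -0.0445  0.1471] jaw -14.35 x-axis [ 0.001 -0.    -1.   ] q1 -0.20 q6 0.05 w 0.0501 Fz -0.3 t 30.5
 d=[0.0022 0.1501 0.2451] roll=-0.177 (alt 2.964)
```

>>> send_rows:
  increments:
    - [-0.2,0,0.019,0.031,-0.04]
    - [-0.2,0,0.038,0.062,-0.08]
    - [-0.2,0,0.057,0.093,-0.12]
    - [-0.2,0,0.076,0.124,-0.16]
    - [-0.2,0,0.095,0.155,-0.176]

```text
time: 30.95
tool_pos: [0.5691, -0.2188, 0.1468]
ee_rot: [1.475, 1.57, -0.173]
wrist_force: [0.3, 0.0, -0.1]
width: 0.0498
```

```bash
python3 go.py .6008 -.3191 .145 -4.2
```

```text
pos [ 0.5691 -0.2188  0.1468] jaw -4.39 x-axis [ 0.001 -0.    -1.   ] q1 -0.46 q6 -0.38 w 0.0498 Fz -0.1 t 30.9
 d=[0.0019 0.0393 0.0976] roll=-0.003 (alt 3.138)
```

>>> send_rows:
  increments:
    - [-0.2,0,0.013,0.03,0]
    - [-0.2,0,0.025,0.06,0]
    - [-0.2,0,0.035,0.085,-0.002]
    - [-0.2,0,0.037,0.092,-0.002]
    - [-0.2,0,0.037,0.092,-0.002]

```text
time: 31.37
tool_pos: [0.5983, -0.3134, 0.1457]
ee_rot: [-2.046, 1.57, 2.588]
wrist_force: [0.3, 0.9, 0.3]
width: 0.0498
```

>>> send_rows:
  increments:
    - [-0.2,0,0,0,0]
    - [-0.2,0,0,0,0]
    - [-0.2,0,0,0,0]
    - [-0.2,0,0,0,0]

```text
time: 31.7
tool_pos: [0.5986, -0.31, 0.1468]
ee_rot: [1.748, 1.57, 0.102]
wrist_force: [-0.1, 0.6, 0.3]
width: 0.0498
```

```bash
python3 go.py .6008 -.3191 .04 -4.2
```

```text
pos [ 0.5986 -0.31    0.1468] jaw -4.26 x-axis [ 0.001  0.    -1.   ] q1 -0.56 q6 -0.49 w 0.0498 Fz 0.3 t 31.7
 d=[0.1068 0.0028 0.0089] roll=-0.001 (alt 3.141)
```

>>> send_rows:
  increments:
    - [-0.2,0.02,0.003,0.007,0]
    - [-0.2,0.045,0.003,0.009,0]
    - [-0.2,0.07,0.003,0.009,0]
    - [-0.2,0.095,0.003,0.009,0]
    - [-0.2,0.11,0.003,0.009,0]

```text
time: 32.12
tool_pos: [0.5995, -0.3188, 0.0331]
ee_rot: [-2.113, 1.567, 2.525]
wrist_force: [-0.4, -0.0, 0.1]
width: 0.0495
```

>>> send_rows:
  increments:
    - [-0.2,0,0,0,0]
    - [-0.2,0,0,0,0]
    - [-0.2,0,0,0,0]
    - [-0.2,0,0,0,0]
    - [-0.2,0,0,0,0]

```text
time: 32.53
tool_pos: [0.602, -0.3213, 0.0387]
ee_rot: [1.097, 1.567, -0.549]
wrist_force: [-0.1, -0.0, -1.5]
width: 0.0497
```

```bash
python3 go.py .6008 -.3191 .0085 -4.2
```

```text
pos [ 0.602  -0.3213  0.0387] jaw -4.34 x-axis [ 0.003 -0.002 -1.   ] q1 -0.57 q6 -0.50 w 0.0497 Fz -1.5 t 32.5
 d=[ 0.0301 -0.0014 -0.0021] roll=-0.002 (alt 3.139)
```

>>> send_rows:
  increments:
    - [-0.2,0.006,0,-0.001,-0.002]
    - [-0.2,0.013,0,-0.001,-0.002]
    - [-0.2,0.019,0,-0.001,-0.002]
    - [-0.2,0.023,0,-0.001,-0.002]
    - [-0.2,0.024,0,-0.001,-0.002]

```text
time: 32.95
tool_pos: [0.5999, -0.3191, 0.0101]
ee_rot: [-2.094, 1.568, 2.545]
wrist_force: [-0.2, -0.7, -0.8]
width: 0.0496
```

>>> send_rows:
  increments:
    - [-0.2,0,0,0,0]
    - [-0.2,0,0,0,0]
    - [-0.2,0,0,0,0]
    - [-0.2,0,0,0,0]
    - [-0.2,0,0,0,0]

```text
time: 33.37
tool_pos: [0.6011, -0.3199, 0.0126]
ee_rot: [1.202, 1.57, -0.442]
wrist_force: [-0.4, -0.1, 0.1]
width: 0.0498
```

```bash
python3 go.py .6008 -.3191 .0083 -4.2
```

```text
pos [ 0.6011 -0.3199  0.0126] jaw -4.24 x-axis [ 0.001 -0.    -1.   ] q1 -0.57 q6 -0.50 w 0.0498 Fz 0.1 t 33.4
 d=[ 0.0043 -0.0004 -0.0007] roll=-0.001 (alt 3.141)
```

>>> send_rows:
  increments:
    - [-0.2,0.002,0,-0.001,0]
    - [-0.2,0.0035,0,-0.001,0]
    - [-0.2,0.0042,0,-0.001,0]
    - [-0.2,0.0043,0,-0.001,0]
    - [-0.2,0.0043,0,-0.001,0]

```text
time: 33.78
tool_pos: [0.6011, -0.3187, 0.0084]
ee_rot: [1.668, 1.57, 0.023]
wrist_force: [-0.2, 1.1, 2.3]
width: 0.0498
```

>>> send_rows:
  increments:
    - [-0.2,0,0,0,0]
    - [-0.2,0,0,0,0]
    - [-0.2,0,0,0,0]

```text
time: 34.03
tool_pos: [0.6011, -0.3187, 0.0084]
ee_rot: [1.686, 1.57, 0.041]
wrist_force: [-0.8, 1.0, 4.1]
width: 0.0497
```

```bash
python3 go.py .6008 -.3191 .0083 -4.2
```

```text
pos [ 0.6011 -0.3187  0.0084] jaw -4.23 x-axis [ 0.  0. -1.] q1 -0.57 q6 -0.50 w 0.0497 Fz 4.1 t 34.0
 d=[ 0.0001 -0.0003  0.0004] roll=-0.001 (alt 3.141)
```

Down on the floor (about 4 N). Releasing, then backing up and away.

>>> send_rows:
  increments:
    - [0.35,0,0,0,0]
    - [0.35,0,0,0,0]
    - [0.35,0,0,0,0]
    - [0.35,0,0,0,0]
    - [0.35,0,0,0,0]

```text
time: 34.45
tool_pos: [0.6008, -0.3187, 0.0074]
ee_rot: [-2.1, 1.57, 2.538]
wrist_force: [-0.1, 0.2, 0.3]
width: 0.0635
```

>>> send_rows:
  increments:
    - [0.35,-0.01,0,0,0]
    - [0.35,-0.03,0,0,0]
    - [0.35,-0.06,0,0,0]
    - [0.35,-0.1,0,0,0]
    - [0.35,-0.14,0,0,0]

```text
time: 34.87
tool_pos: [0.6002, -0.3183, 0.1488]
ee_rot: [-2.104, 1.569, 2.535]
wrist_force: [0.5, -0.9, 0.5]
width: 0.0631
```

>>> send_rows:
  increments:
    - [0.35,-0.03,0,-0.03,0]
    - [0.35,-0.04,0,-0.07,0]
    - [0.35,-0.04,0,-0.11,0]
    - [0.35,-0.04,0,-0.15,0]
    - [0.35,-0.04,0,-0.19,0]

```text
time: 35.28
tool_pos: [0.6151, -0.1278, 0.1897]
ee_rot: [1.426, 1.568, -0.22]
wrist_force: [1.0, 0.4, -0.5]
width: 0.0638
```

>>> send_rows:
  increments:
    - [0.35,0,0,-0.04,0]
    - [0.35,0,0,-0.08,0]
    - [0.35,0,0,-0.12,0]
    - [0.35,0,0,-0.16,0]
    - [0.35,0,0,-0.2,0]

```text
time: 35.7
tool_pos: [0.6297, 0.0721, 0.1891]
ee_rot: [1.697, 1.569, 0.053]
wrist_force: [0.3, -0.2, 0.2]
width: 0.0636
```

>>> send_rows:
  increments:
    - [0.35,0,0,0,0]
    - [0.35,0,0,0,0]
    - [0.35,0,0,0,0]
    - [0.35,0,0,0,0]
    - [0.35,0,0,0,0]

```text
time: 36.12
tool_pos: [0.6299, 0.0685, 0.1882]
ee_rot: [0.896, 1.57, -0.751]
wrist_force: [0.8, -0.6, -0.4]
width: 0.0637
```

```bash
python3 - <<'E'
from meas import *
from bench import robot
from go import go
t=robot.snapshot("top"); cv2.imwrite("pics/t8.png",cv2.resize(t["image"][60:260,330:530,::-1],None,fx=3,fy=3)); np.savez("pics/t8.npz",**t)
s=robot.snapshot("side"); cv2.imwrite("pics/s8.png",cv2.resize(s["image"][115:225,220:390,::-1],None,fx=4.5,fy=4.5,interpolation=cv2.INTER_CUBIC)); np.savez("pics/s8.npz",**s)
cs,_,_=blobs(t,(375,100,500,208),up=4)
for c in cs: p=centre(t,c,.023 if c[:,1].mean()>175 else .0145); print(c.mean(0).round(),p[0].round(4),np.round(p[1][1],1),round(p[1][2],1))
go(.5,0,.2)
E
```

```text
[477. 190.] [ 0.4312 -0.3067] [59.9 51.6] 88.7
[436. 188.] [ 0.4387 -0.2072] [51.3 57.8] 3.4
[394. 186.] [ 0.4458 -0.1069] [55.2 51.7] 88.7
[477. 156.] [ 0.5161 -0.3129] [83.  41.4] 86.9
[436. 154.] [ 0.5233 -0.2129] [81.9 41.2] 88.6
[395. 152.] [ 0.5304 -0.1138] [79.6 41.2] 88.6
[479. 121.] [ 0.6013 -0.3196] [56.1 52.6] 86.7
[438. 119.] [ 0.6084 -0.2197] [54.1 53.4] 85.7
[397. 117.] [ 0.6157 -0.1197] [52.4 53.4] 85.8
pos [0.6299 0.0686 0.1881] jaw -4.37 x-axis [ 0. -0. -1.] q1 0.02 q6 0.10 w 0.0632 Fz 0.6 t 36.2
 d=[-0.0119 -0.1243  0.0783]
```

View pics/t8.png

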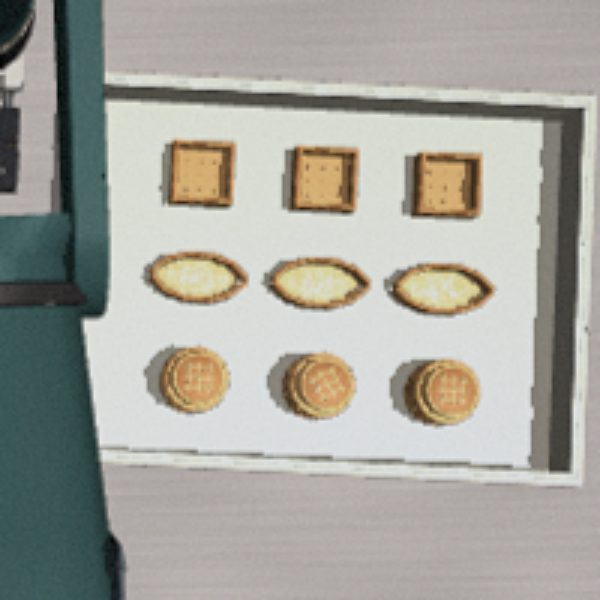

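View pics/s8.png

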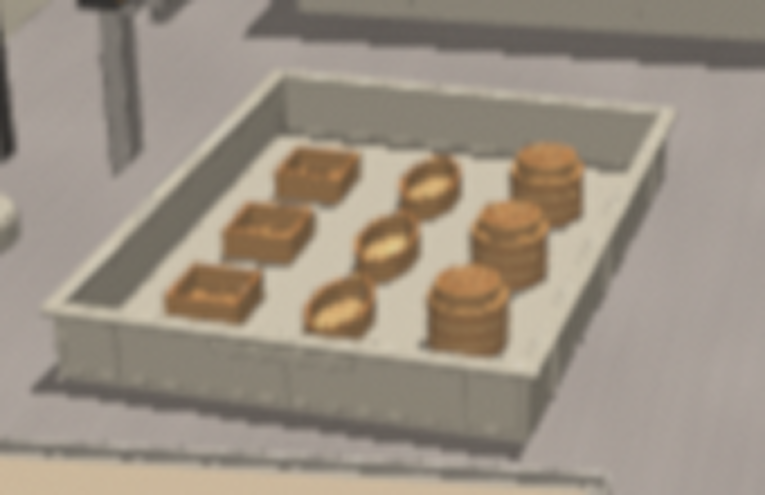

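The rows look complete: the square is within 0.7 mm, and the boat and case within 0.5 mm. Last, I'll check the lid centring with a wrist view from above, which leaves the camera looking past the tray from a height.

```bash
python3 go.py .475 -.207 .19 85.8; python3 - <<'E'
from meas import *
t=np.load("pics/t8.npz")
for k in [(394,186),(435.5,188),(477,190)]:
    x0,y0=int(k[0])-16,int(k[1])-16
    c,m,im=blobs(t,(x0,y0,x0+32,y0+32),f=lambda h:(h[...,0]<=12)&(h[...,1]>75)&(h[...,2]>150),up=6,amin=40)
    for q in c:
        p,r=centre(t,q,.0505); print(p.round(4),np.round(r[1],1))
E
```

```text
pos [0.6299 0.0686 0.1881] jaw -4.37 x-axis [ 0. -0. -1.] q1 0.02 q6 0.10 w 0.0632 Fz 0.6 t 36.2
 d=[-0.0019 -0.1334  0.2866] roll=1.568 (alt -1.574)
```

```bash
python3 go.py .4387 -.19 .19 -4.2
```

```text
pos [0.6299 0.0686 0.1881] jaw -4.37 x-axis [ 0. -0. -1.] q1 0.02 q6 0.10 w 0.0632 Fz 0.6 t 36.2
 d=[-0.0019 -0.1709  0.2725] roll=-0.003 (alt 3.139)
```

>>> send_rows:
  increments:
    - [0.35,0,-0.019,0.031,0]
    - [0.35,0,-0.038,0.061,0]
    - [0.35,0,-0.057,0.091,0]
    - [0.35,0,-0.076,0.121,0]
    - [0.35,0,-0.095,0.151,0]

```text
time: 36.63
tool_pos: [0.5226, -0.0752, 0.188]
ee_rot: [0.991, 1.571, -0.655]
wrist_force: [0.1, -0.3, 0.3]
width: 0.0635
```

>>> send_rows:
  increments:
    - [0.35,0,-0.019,0.031,0]
    - [0.35,0,-0.038,0.061,0]
    - [0.35,0,-0.057,0.091,0]
    - [0.35,0,-0.075,0.118,0]
    - [0.35,0,-0.075,0.118,0]

```text
time: 37.05
tool_pos: [0.4371, -0.1901, 0.1883]
ee_rot: [-0.291, 1.568, -1.944]
wrist_force: [0.9, -0.3, -0.1]
width: 0.0634
```

>>> send_rows:
  increments:
    - [0.35,0,0,0,0]
    - [0.35,0,0,0,0]
    - [0.35,0,0,0,0]
    - [0.35,0,0,0,0]
    - [0.35,0,0,0,0]

```text
time: 37.47
tool_pos: [0.4409, -0.1846, 0.1878]
ee_rot: [-2.72, 1.57, 1.92]
wrist_force: [-0.3, 0.3, 0.5]
width: 0.0636
```

```bash
python3 - <<'E'
from meas import *
from bench import robot
s=robot.snapshot("wrist"); np.savez("pics/w9.npz",**s); im=s["image"][:,:,::-1]
print(proj(s,[.4387,-.207,.041]))
cv2.imwrite("pics/w9.png",cv2.resize(im[60:290,170:490],None,fx=2.5,fy=2.5,interpolation=cv2.INTER_CUBIC))
E
```

```text
[318.77944271 209.0081117 ]
```

View pics/w9.png

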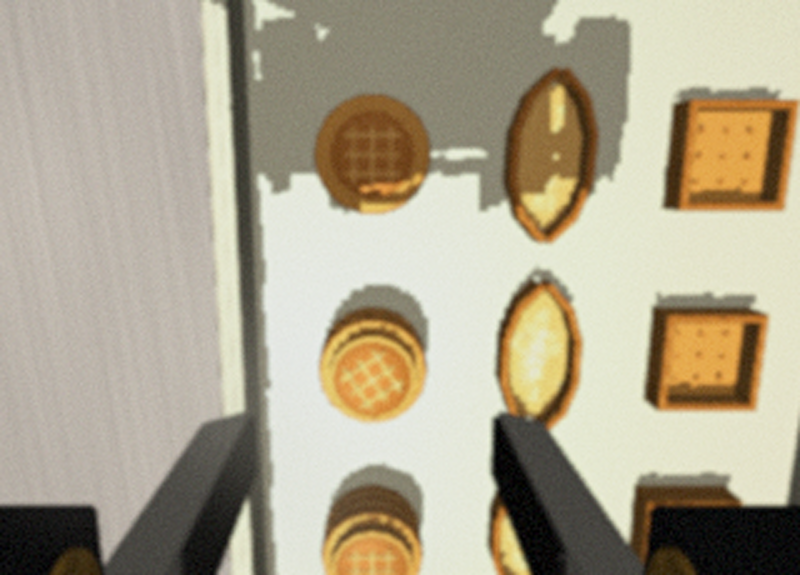

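```bash
python3 - <<'E'
from meas import *
s=np.load("pics/w9.npz"); print(proj(s,[.4387,-.2072,.05]))
c,m,im=blobs(s,(295,180,345,235),f=lambda h:(h[...,0]<=14)&(h[...,1]>75)&(h[...,2]>100),up=6,amin=100)
g=cv2.cvtColor(s["image"],cv2.COLOR_RGB2GRAY)
cv2.imwrite("pics/w9c.png",cv2.resize(s["image"][178:234,292:346,::-1],None,fx=10,fy=10,interpolation=cv2.INTER_CUBIC))
for q in c:
    p,r=centre(s,q,.05); print(q.min(0),q.max(0),p.round(4),np.round(r[1],1))
E
```

```text
[318.78221605 211.3227733 ]
```

View pics/w9c.png

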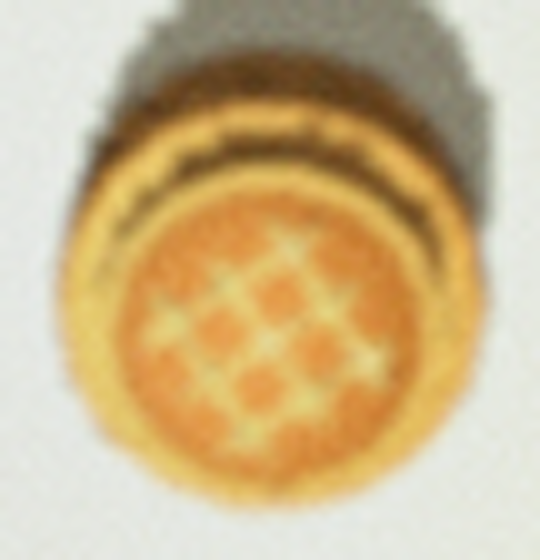

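The lid's lattice centre is at (318.8,211.5), against an expected (318.8,211.3), so it is centred on the case. The arm hangs clear at z ≈ 0.19.

```bash
python3 -c "
from bench import robot
print(robot.get_obs()['time'],robot.close_job())"
```

```text
the job is handed in; nothing more can be done
37.5167 None
```

I finished the white tray with the four loose pieces, in the order asked, and handed the job in at 37.5 s of the 104 s allowed. No verdict was reported.

**Choice of boat:** I took the smaller golden boat from the baking sheet. The larger golden one and the black one were left alone.

**Last checks:**

| Piece | How far off | Seen in |
|---|---|---|
| Case | about 0.4 mm | final top view |
| Boat | about 0.5 mm, lying along the row | final top view |
| Square | about 0.7 mm, within about 1° of the row | final top view |
| Lid | under 0.5 mm from the case centre, hole covered | wrist view, judged by eye from a close crop |

- **Packed pieces:** they measured the same as at the start to within 0.2 mm, and the side view shows everything upright.
- **Forces:** the highest wrist force I saw was about 5 N, just after lifting the square.
- **One check failed:** finding the lid by its colour gave no result in either the top or the wrist view. Its centring rests on reading the lattice centre from the close crop.

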